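# Set up a small cheese for coring and hold the trier ready

### The job

Set the small round cheese gently (not dropped) on the chopping board, flat and exactly midway between the two white dishes. Then draw the cheese trier (the corer with the black handle) out of its slanted sheath, turn it upright with its point straight down, and finish holding it still in the gripper, plumb over the middle of the cheese with its point about 3 cm clear above the top. Leave the dishes, the apple, the big cheese wheel and the cheese block where they are.

Things in the scene. Friction and masses are not known exactly. Their poses are not given: they have to be found in the camera images.
- cheese_c (a point): centre of the loose small round cheese, a plain pale disc 60 mm in diameter and 40 mm high standing flat (this point is 20 mm above its underside, z is its upright axis); about 0.12 kg. Starts on the table to the right of the board
- gap_mid (a point): the point midway between the two dishes, at the height of their feet (the board's top face); it is carried by dish_a. y runs along the line from dish_b to dish_a
- dish_a: small loose white ceramic bowl, 70 mm in diameter at the rim and 30 mm high, standing on the board at its left (+y) end; origin at the centre of its underside
- dish_b: the like bowl at the board's right (-y) end, 240 mm from dish_a between centres; origin at the centre of its underside
- board: fixed wooden chopping board 200 (its x) by 380 (its y) by 18 mm thick; origin at the centre of its underside on the table, so its top is 18 mm up
- trier_grip (a point): centre of the cheese trier's black handle, 159 mm from the blade's point and 45 mm from the handle's end. Handle 90 mm long, 28 mm across its x, 22 mm across its y (flat sides, the narrow way to grip). z runs along the trier from point to handle end. At the start it leans about 37 degrees from upright, handle towards the robot, its y level
- trier_tip (a point): point of the trier's blade, on its axis; same axes as trier_grip (z towards the handle)
- sheath_mouth (a point): centre of the mouth of the fixed slanted sheath, 112 mm above the table; axes as the foot's (z up). The bore leans 35 degrees from upright, its mouth towards the foot's -x (towards the robot); the trier pulls straight out along the bore, 110 mm till the point is free, with no catch
- sheath: the fixed sheath left of the board: a square steel tube, 25 mm outside, 17 mm inside, 100 mm long, slanted on a grey foot 130 (x) by 80 (y) by 12 mm; origin at the centre of the foot's underside on the table
- cheese: the small round cheese; origin at the centre of its underside
- trier: the loose straight trier, about 0.11 kg: a tapered round steel blade 13 mm in diameter and 110 mm long, a collar 28 mm wide and 4 mm thick, then the handle (90 mm). Starts sunk in the sheath up to the collar. Origin at the point of the blade, z towards the handle
- apple: green apple, 74 mm wide and 67 mm high, to the right of the board, nearer to or farther from the robot than the small cheese; origin at its underside. Bystander
- wheel: big cheese wheel 110 mm in diameter and 65 mm high, beyond the board; origin at its underside. Bystander
- block: cut block of cheese 50 by 100 by 45 mm high, beyond the board; origin at its underside. Bystander

How it is judged (in metres and radians):
On the way, in this order (a step that is already met when the one before it is completed fails the run):
1. the small cheese stands flat on the board midway between the dishes, let go (horizontal distance between cheese_c and gap_mid below 0.015 m and z of cheese_c in the frame of board between 0.033 and 0.042 m and angle between cheese_c's own z axis and vertical below 0.1 rad and contact force between cheese and the fingers below 0.05 N and linear speed of cheese below 0.02 m/s), for 0.2 s.
2. the trier is drawn clear of the sheath, carried by the gripper ((z of trier_tip in the frame of sheath_mouth above 0.004 m or distance between trier_tip and sheath_mouth above 0.13 m) and contact force between trier and the fingers above 0.5 N and contact force between trier and sheath below 0.02 N), for 0.1 s.
At the end, for the whole second after the job is handed in: The small cheese stands flat on the board within 15 mm of the midpoint between the dishes, untouched; the trier is held still by the gripper alone, upright within 7 degrees with its point down, the point within 12 mm of the cheese's axis and 8 to 55 mm above its top (all of step 1 and horizontal distance between trier_tip and cheese_c below 0.012 m and z of trier_tip in the frame of cheese_c between 0.028 and 0.075 m and angle between trier_grip's own z axis and vertical below 0.12 rad and contact force between trier and the fingers above 0.5 N and contact force between trier and cheese below 0.02 N and contact force between trier and sheath below 0.02 N and contact force between trier and board below 0.02 N and linear speed of trier below 0.03 m/s); the arm keeps its last pose, push and grip.
It fails at once if a dish was disturbed (moved over 20 mm) (distance of any of dish_a, dish_b from where it was at the start of the episode above 0.02 m).
It fails at once if the apple, the big wheel or the cheese block was disturbed (moved over 20 mm) (distance of any of apple, wheel, block from where it was at the start of the episode above 0.02 m).
It fails at once if the small cheese was dropped (linear speed of cheese above 0.5 m/s and contact force between cheese and the fingers below 0.02 N).
It also fails if it takes over 61 s, if anything falls off the work surface, if the arm or the gripper's body presses on something with over 40 N, if the wrist force passes 120 N, or if a joint passes its speed limit or range.

### The arm

A 6-joint arm with a two-finger parallel gripper is mounted at the origin on the work surface. World frame = base frame: x ahead of the robot, y to its left, z up, the work surface at z = 0. Lengths are in mm, angles in rad, forces in N, time in s.
With the tool pointing down it reaches from about 350 to 875 mm from the base axis. Payload 4.2 kg.
Tool frame: the origin (TCP) lies between the finger pads; the fingertips stand arm.tip_extent ahead of it and the grasp point (between the pads) lies 3 mm ahead of it (arm.tip_extent is the distance from the TCP to the fingertips, in mm); y points along the fingers, x is the direction in which the jaws open and shut, and the axes are right-handed (so a half turn about y gives the same grasp; the last joint's range is limited). The gripper opens to 85 mm and grips with 20 to 120 N. Pads are 22 mm wide; open, the fingers measure 114 mm over their backs; the gripper's body (76 mm by 85 mm) begins 54 mm behind the grasp point. The pads swing forward as they close: fully open they stand 13 mm farther back than shut.
Start: joints at [1.532, 0.385, 0.008, 0, -1.194, -0.259], TCP at [183.354, 597.479, 253.312] pointing down, gripper open.
Joint ranges: [-3.14, 3.14], [-1.21, 2.06], [-1.07, 1.41], [-3.16, 2.05], [-2.99, -0.16], [-3.1, 3.1]. Speed limits (rad/s): [2.79, 2.79, 3.14, 3.14, 3.14, 3.14].

### API

Orientations are given as a unit quaternion [x, y, z, w].
In Python, from bench import monitor, get_image, workorder, arm gives the robot as it stands. The module is installed in compiled form; this text tells all that it offers.
- The arm moves only by the tool arm_command, never from a script. Its argument "increments" is one flat list of numbers, 7 for each row, row after row: the turn, a rotation vector about the tool's x, y, z in rad, then the shift along the tool's x, y, z in m, then the closure in counts, from 0 (fully open) to 255 (shut). A call has 1 to 10 rows; each row is the pose to reach, as a shift and turn from the pose measured when the call began, along the tool's axes at that moment; what a row does not reach only later rows make up. A row lasts 1/8 s, in which the tool goes at most 62.5 mm and 10.7 degrees, less where a joint would pass 70% of its speed; a pose out of reach is approached as far as the arm can. A call with a gripper value outside its range is refused whole. The fingers move at their own pace and stop on an object; the grip force is fixed at half the most. Time passes only in rows, so rows that repeat a pose let the fingers close. It gives the time, the measured TCP pose, the force and the opening at its end, in the units of the state.
- monitor.read_state(): the state, without advancing time (a new reading comes with each control period).
- get_image(name): name is "side" or "top" or "wrist"; returns a dict with "image" (480x640x3 uint8, red, green, blue), "range_z" (480x640 float32, mm along the optical axis (not along the pixel's ray), 0 where there is no reading), "fx", "fy", "cx", "cy" (pixels), "rvec" (rotation vector, rad) and "tvec" (3), from world to camera coordinates, as OpenCV has them. Camera axes: x right, y down, z forward; pixel columns grow to the right and rows downward; lengths in mm; the calibration is good to about 2 mm. The wrist camera is an equidistant fisheye: a pixel r from the principal point sees the ray r / f radians off the axis. A picture is of the moment at which its call begins.
- workorder.job_done(): hands the job in, once; it reports no verdict.
The state is a dict: "clock": time; "joints": joint angles; "joint_vel": joint speeds; "joint_efforts": joint torques, N m; "position": TCP position; "ee_rot": TCP orientation; "contact_force": force on the tool from outside, world axes, zero at the start; "wrist_torque": the same for the moment, N m; "gripper_width": finger opening in mm.
Only numpy, scipy, OpenCV 4.12 (cv2) and the standard library are available. Lean on these libraries where they do the work, as an engineer would, in place of code of your own. Each camera call takes 0.05 s, during which the arm holds its last target. There are 200 camera calls.

## Working session

There is one attempt and no reset: what is moved stays moved. The work goes in short steps, Python scripts to look and compute and a tool call to move; the robot and the scene stay as the last step left them, time stands still between calls to the robot, and variables do not carry over. Pictures are saved under pics/ and viewed, and the job is handed in when it is done.

Besides the shell and the picture viewer there is one more tool, called after ">>>" as a command line: name --argument value ..., lists and objects as JSON in quotes. arm_command: Moves the arm, as the interface text tells. Its arguments: {"type":"object","properties":{"increments":{"type":"array","items":{"type":"number"}}},"required":["increments"]}

```bash
mkdir -p pics; python3 - <<'E'
from bench import monitor,get_image,arm
import cv2,numpy as np
s=monitor.read_state()
for k,v in s.items(): print(k,np.round(v,3))
print(arm.tip_extent)
for n in ("top","side","wrist"):
    d=get_image(n); np.savez(f"pics/{n}0.npz",**d)
    cv2.imwrite(f"pics/{n}0.png",d["image"][:,:,::-1])
    print(n,d["fx"],d["fy"],d["cx"],d["cy"],d["rvec"],d["tvec"])
E
```

```text
clock 0.0
joints [ 1.532e+00  3.860e-01  7.000e-03 -1.000e-03 -1.194e+00 -2.590e-01]
joint_vel [-0.     0.002 -0.001  0.     0.001 -0.   ]
joint_efforts [ 1.0000e-03 -3.9229e+01  1.8840e+01  4.1860e+00 -5.0000e-03  0.0000e+00]
position [183.199 596.97  252.201]
ee_rot [ 0.421 -0.568  0.569 -0.42 ]
contact_force [ 0.906  0.054 -0.351]
wrist_torque [-0.016 -0.03   0.049]
gripper_width 85.117
22.0
top 478.88556151392453 478.88556151392453 318.483347039367 239.2420358603511 [ 2.11750648 -2.12894755  0.17208963] [  17.4867393   616.96091485 1045.11968602]
side 447.9027842527022 447.9027842527022 317.36727365402123 240.10906778736435 [ 2.18449591 -0.97610959  0.38893753] [-376.99409388  404.09697708  659.86147542]
wrist 371.64829954431775 371.64829954431775 318.54216450333917 237.6415945292501 [-1.7638788   2.3863966   0.31532299] [623.69646309 -32.30384008 377.3053012 ]
```

View pics/top0.png

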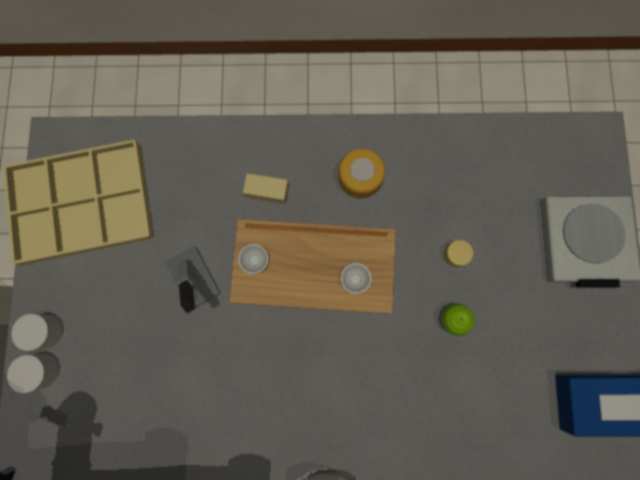

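View pics/side0.png

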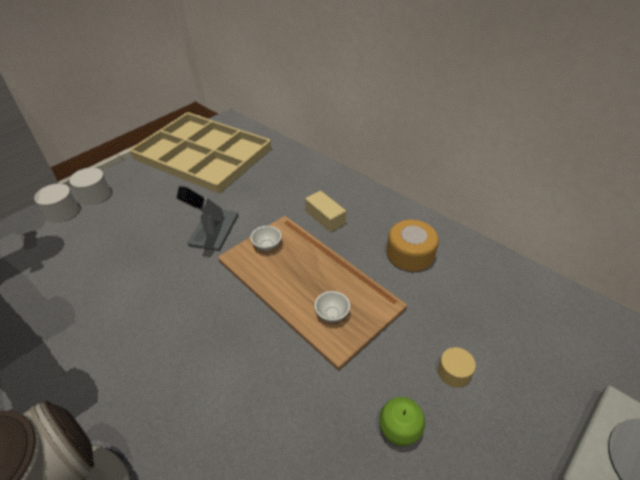

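View pics/wrist0.png

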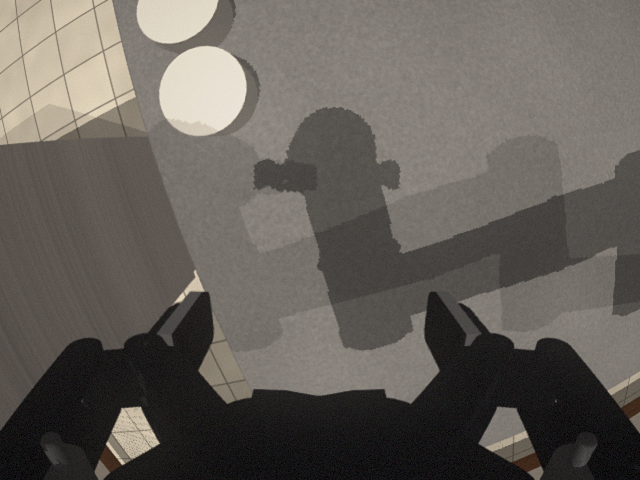

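The top view shows the sheath and black handle near (187,295), dishes at (254,259) and (356,278), the small cheese at (460,253), the apple at (458,319), the wheel at (362,172) and the block at (266,187). The side view shows the same items, with the cheese at (457,367). The wrist view shows only table and shadows. Next I measure from the two views and the depth.

```bash
cat > h.py <<'E'
import numpy as np,cv2
from scipy.spatial.transform import Rotation as R
def load(f): return dict(np.load(f))
def cam(d):
    Rm=cv2.Rodrigues(np.array(d["rvec"]))[0]; return Rm,np.array(d["tvec"]).ravel()
def ray(d,u,v,fish=False):
    x=(np.asarray(u,float)-d["cx"])/d["fx"];y=(np.asarray(v,float)-d["cy"])/d["fy"]
    if fish:
        r=np.hypot(x,y)+1e-12; c=np.stack([x/r*np.sin(r),y/r*np.sin(r),np.cos(r)],-1)
    else: c=np.stack([x,y,np.ones_like(x)],-1)
    Rm,t=cam(d); return -Rm.T@t, c@Rm
def onplane(d,u,v,z,fish=False):
    o,r=ray(d,u,v,fish); s=(z-o[2])/r[...,2]; return o+s[...,None]*r
def cloud(d,fish=False):
    v,u=np.mgrid[0:480,0:640]; o,r=ray(d,u,v,fish)
    Rm,t=cam(d); rz=(r@Rm.T)[...,2]
    P=o+r*(d["range_z"]/rz)[...,None]; P[d["range_z"]<=0]=np.nan; return P
def tri(d1,p1,d2,p2,f1=False,f2=False):
    o1,r1=ray(d1,*p1,f1);o2,r2=ray(d2,*p2,f2)
    A=np.stack([r1,-r2],1);s=np.linalg.lstsq(A,o2-o1,rcond=None)[0]
    a=o1+s[0]*r1;b=o2+s[1]*r2; return (a+b)/2,np.linalg.norm(a-b)
E
python3 - <<'E'
from h import *
np.set_printoptions(precision=1,suppress=True)
for n in("top","side"):
    d=load(f"pics/{n}0.npz");P=cloud(d);im=d["image"];hsv=cv2.cvtColor(im,cv2.COLOR_RGB2HSV)
    print(n,"cam",-cam(d)[0].T@cam(d)[1])
    H,S,V=[hsv[...,i].astype(int) for i in range(3)]
    pts=dict(cheese=(460,253),dA=(254,259),dB=(356,278),apple=(458,319),board=(305,265),wheel=(362,172),block=(266,187),handle=(187,297),table=(410,350)) if n=="top" else dict(cheese=(457,362),dA=(266,238),dB=(332,307),apple=(402,420),board=(300,280),wheel=(412,240),block=(325,209),handle=(190,196),table=(150,300))
    for k,(u,v) in pts.items(): print(k,P[v,u],hsv[v,u])
E
```

```text
top cam [ 424.9   -0.6 1137. ]
cheese [ 584.9 -311.1   42.3] [ 23 122 157]
dA [576.6 166.5  21.7] [ 35  20 155]
dB [530.4 -72.3  23.2] [ 34  12 155]
apple [ 435.  -292.3   64.4] [ 38 211 127]
board [562.5  46.7  15.2] [ 17 134 129]
wheel [773.5 -88.   65. ] [ 17  30 135]
block [745.4 138.1  43.8] [ 24  97 155]
handle [479.2 273.9 184.7] [20 31 25]
table [ 365.3 -196.    -2.8] [21 20 91]
side cam [ 125.3 -406.3  748.4]
cheese [ 583.9 -311.6   37.2] [ 21 119 189]
dA [580.7 175.   26.3] [ 28  22 193]
dB [535.9 -63.3  23.1] [ 26  23 176]
apple [ 422.6 -302.6   64. ] [ 40 174 141]
board [548.   36.6  16.2] [ 16 121 145]
wheel [761.1 -95.5  64. ] [ 17  29 170]
block [733.4 129.5  40.5] [ 23  98 197]
handle [471.8 265.4 168.6] [ 0 73  7]
table [nan nan nan] [ 24  12 106]
```

```bash
python3 - <<'E'
from h import *
for n,b in(("top",(150,225,240,330)),("side",(160,170,260,270))):
    d=load(f"pics/{n}0.npz");x0,y0,x1,y1=b
    c=d["image"][y0:y1,x0:x1,::-1];c=cv2.convertScaleAbs(c,alpha=2.0,beta=10);c=cv2.resize(c,None,fx=5,fy=5,interpolation=cv2.INTER_NEAREST);cv2.imwrite(f"pics/{n}_sh.png",c);print(c.shape)
E
```

```text
(525, 450, 3)
(500, 500, 3)
```

View pics/top_sh.png

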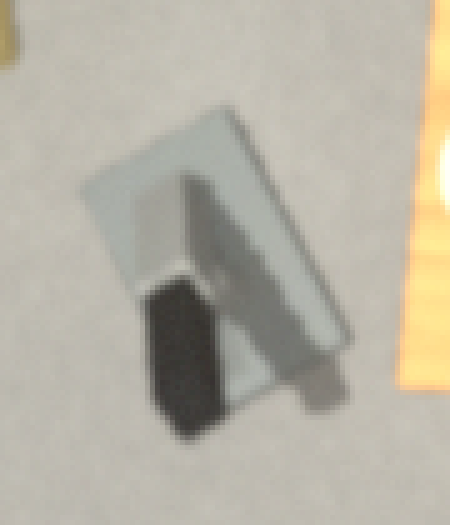

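View pics/side_sh.png

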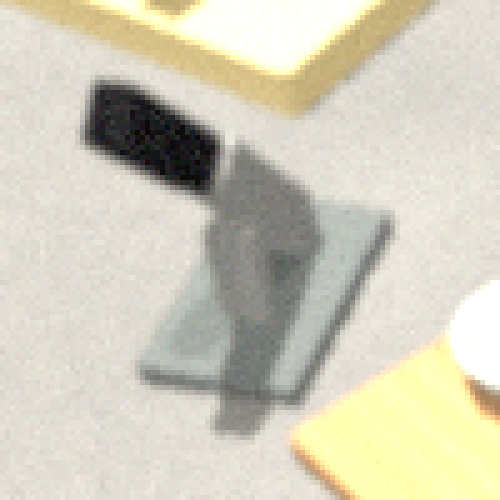

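```bash
cat > meas.py <<'E'
from h import *
def blob(m,near):
    n,l,s,c=cv2.connectedComponentsWithStats(m.astype(np.uint8))
    i=1+np.argmin(np.hypot(*(c[1:]-near).T)+1e3*(s[1:,4]<60)); return l==i
def circ(d,m,z,fish=False):
    cs=max(cv2.findContours(m.astype(np.uint8),cv2.RETR_EXTERNAL,cv2.CHAIN_APPROX_NONE)[0],key=len)
    p=cs[:,0].astype(float); return onplane(d,p[:,0],p[:,1],z,fish)
E
python3 - <<'E'
from meas import *
np.set_printoptions(precision=1,suppress=True)
for n in("top","side"):
    d=load(f"pics/{n}0.npz");P=cloud(d);hsv=cv2.cvtColor(d["image"],cv2.COLOR_RGB2HSV)
    H,S,V=[hsv[...,i].astype(int) for i in range(3)]
    pts=dict(cheese=(460,253),dA=(254,259),dB=(356,278)) if n=="top" else dict(cheese=(457,362),dA=(266,238),dB=(332,307))
    pts2=dict(cheese=40,dA=48,dB=48)
    for k in pts:
        m=(S>70)&(H>17)&(H<30)&(V>100) if k=="cheese" else (S<60)&(V>105)
        m=blob(m,pts[k])
        # top surface by depth: upper region
        zz=P[...,2][m]; top=m&(P[...,2]>np.nanpercentile(zz,97)-8) if k=="cheese" else m
        q=circ(d,m,pts2[k]); (cx,cy),r=cv2.minEnclosingCircle(q[:,:2].astype(np.float32))
        print(n,k,m.sum(),"zpct",np.nanpercentile(zz,[5,50,90,97]),"circ",cx,cy,r, "bbox c",(q.max(0)+q.min(0))[:2]/2,(q.max(0)-q.min(0))[:2])
        if k=="cheese":
            q=circ(d,top,40);(cx,cy),r=cv2.minEnclosingCircle(q[:,:2].astype(np.float32));print("  topface",cx,cy,r)
    hm=(V<60)&(P[...,2]>118)&(abs(P[...,0]-490)<90)&(abs(P[...,1]-265)<80)
    p=P[hm];print(n,"handle pts",len(p),p.min(0),p.max(0),np.median(p,0))
    w=np.linalg.svd(p-p.mean(0),full_matrices=False)[2][0];print("axis",w,np.degrees(np.arccos(abs(w[2]))))
E
```

```text
top cheese 545 zpct [34.5 39.7 42.4 43.8] circ 586.622802734375 -311.2087097167969 30.548681259155273 bbox c [ 586.5 -310.9] [58.4 58.2]
  topface 586.272705078125 -311.39013671875 29.618247985839844
top dA 705 zpct [21.5 34.2 48.  49.9] circ 574.3516845703125 164.94406127929688 34.80421829223633 bbox c [574.4 165. ] [67.3 69.2]
top dB 722 zpct [21.  33.8 47.7 49.6] circ 528.8690795898438 -69.99298095703125 34.512577056884766 bbox c [529.4 -69.6] [66.2 66.2]
top handle pts 396 [449.9 259.5 118.1] [519.1 308.2 195. ] [481.4 278.8 172.9]
axis [-0.6 -0.3  0.7] 43.09037367455539
side cheese 902 zpct [30.2 37.7 39.5 40.2] circ 579.07080078125 -313.36077880859375 34.84912872314453 bbox c [ 579.6 -312.9] [68.7 59.5]
  topface 581.689453125 -313.3435363769531 30.924467086791992
side dA 845 zpct [19.6 32.6 45.5 46.6] circ 524.588623046875 -71.78427124023438 35.42017364501953 bbox c [524.6 -72.1] [69.7 70. ]
side dB 845 zpct [19.6 32.6 45.5 46.6] circ 524.588623046875 -71.78427124023438 35.42017364501953 bbox c [524.6 -72.1] [69.7 70. ]
side handle pts 354 [446.5 256.8 118.3] [512.5 289.9 190.2] [471.1 270.8 166.3]
axis [ 0.6  0.2 -0.8] 37.622159320128986
```

The top crop shows the sheath foot with its corners near (82,190), (230,105) and (352,340), so the lean points about 27° off −x. The black handle lies from (180,285) to (190,435). The side crop shows the handle between (85,115) and (225,165). Both agree that it leans towards the robot. I'll work out the tool axes and refine the handle and dish figures.

```bash
cat >> h.py <<'E'
def inc(state,Rt,pt):
    """increment (rotvec tool, shift tool m) from measured pose to target R, position mm"""
    R0=R.from_quat(state["ee_rot"]); p0=np.array(state["position"])
    return (R0.inv()*Rt).as_rotvec(), R0.inv().apply(np.array(pt)-p0)/1000
def frame(appr,jaw):
    y=np.array(appr,float);y/=np.linalg.norm(y); x=np.array(jaw,float);x-=y*(x@y);x/=np.linalg.norm(x)
    return R.from_matrix(np.stack([x,y,np.cross(x,y)],1))
E
python3 - <<'E'
from meas import *
from bench import monitor
np.set_printoptions(precision=3,suppress=True)
s=monitor.read_state()
print(R.from_quat(s["ee_rot"]).as_matrix())
d=load("pics/wrist0.npz");Rm,t=cam(d);c=-Rm.T@t
print("wrist cam in tool",R.from_quat(s["ee_rot"]).inv().apply(c-s["position"]), "axis in tool",R.from_quat(s["ee_rot"]).inv().apply(Rm[2]))
# dishes in side
d=load("pics/side0.npz");hsv=cv2.cvtColor(d["image"],cv2.COLOR_RGB2HSV);P=cloud(d)
dt=load("pics/top0.npz");Pt=cloud(dt);ht=cv2.cvtColor(dt["image"],cv2.COLOR_RGB2HSV)
for n,dd,hh,PP,pp in (("top",dt,ht,Pt,((254,259),(356,278))),("side",d,hsv,P,((266,238),(332,307)))):
  for p in pp:
    m=blob((hh[...,1]<55)&(hh[...,2]>105)&(np.hypot(*(np.indices((480,640))[::-1]-np.array(p)[:,None,None]))<30),p)
    q=circ(dd,m,48);(cx,cy),r=cv2.minEnclosingCircle(q[:,:2].astype(np.float32));print(n,"dish",cx,cy,r,m.sum())
# foot: grey corners
x=np.array([[82,190],[230,105],[352,340]])/5+[150,225]
f=onplane(dt,x[:,0],x[:,1],12);print("foot corners top",f,np.linalg.norm(f[1]-f[0]),np.linalg.norm(f[2]-f[1]))
x=np.array([[392,215],[300,398],[143,372]])/5+[160,170]
f2=onplane(d,x[:,0],x[:,1],12);print("foot corners side",f2,np.linalg.norm(f2[1]-f2[0]),np.linalg.norm(f2[2]-f2[1]))
for p1,p2 in (((180,285),(225,165)),((188,438),(88,113))):
  print("tri",tri(dt,np.array(p1)/5+[150,225],d,np.array(p2)/5+[160,170]))
E
```

```text
[[-0.294 -0.     0.956]
 [-0.956 -0.002 -0.294]
 [ 0.002 -1.     0.   ]]
wrist cam in tool [   0.637 -119.451   67.028] axis in tool [-0.     0.965 -0.261]
top dish 574.3453369140625 164.8931884765625 34.63451385498047 696
top dish 528.7950439453125 -69.91478729248047 34.279605865478516 713
side dish 582.1333618164062 192.45494079589844 68.1307373046875 1272
side dish 524.5707397460938 -71.81692504882812 35.389644622802734 836
foot corners top [[569.655 376.374  12.   ]
 [610.132 307.439  12.   ]
 [498.01  245.421  12.   ]] 79.94032489795728 128.13104915754656
foot corners side [[604.876 302.119  12.   ]
 [494.358 237.855  12.   ]
 [456.761 305.413  12.   ]] 127.84400124033202 77.31459550114114
tri (array([518.311, 300.616, 100.174]), np.float64(4.457939022080973))
tri (array([449.176, 269.751, 188.817]), np.float64(1.644330161412589))
```

```bash
cat > go.py <<'E'
import sys
from h import *
from bench import monitor
def go(appr,jaw,p):
    s=monitor.read_state();r,t=inc(s,frame(appr,jaw),p)
    print("clock",round(s["clock"],2),"pos",np.round(s["position"],1),"F",np.round(s["contact_force"],1),"w",round(float(s["gripper_width"]),1),"j",np.round(s["joints"],2))
    print("turn",np.round(r,4),"deg",round(np.degrees(np.linalg.norm(r)),1),"shift",np.round(t,4),round(np.linalg.norm(t),3))
E
python3 -c "
from go import *
go([0,0,-1],[-.98,.19,0],[585,-312,200])"
```

```text
clock 0.15 pos [183.3 597.1 252.5] F [ 0.1 -0.5  0.2] w 85.3 j [ 1.53  0.39  0.01 -0.   -1.19 -0.26]
turn [-1.3000e-03  1.4643e+00  1.3000e-03] deg 83.9 shift [0.751  0.0538 0.6509] 0.995
```

>>> arm_command --increments '[0, 1.464, 0, 0.751, 0.0, 0.651, 0, 0, 1.464, 0, 0.751, 0.0, 0.651, 0, 0, 1.464, 0, 0.751, 0.0, 0.651, 0, 0, 1.464, 0, 0.751, 0.0, 0.651, 0, 0, 1.464, 0, 0.751, 0.0, 0.651, 0, 0, 1.464, 0, 0.751, 0.0, 0.651, 0, 0, 1.464, 0, 0.751, 0.0, 0.651, 0, 0, 1.464, 0, 0.751, 0.0, 0.651, 0, 0, 1.464, 0, 0.751, 0.0, 0.651, 0, 0, 1.464, 0, 0.751, 0.0, 0.651, 0]'

```text
clock: 1.4
position: [436.3, 23.8, 253.8]
ee_rot: [-0.068, -0.703, 0.704, 0.067]
contact_force: [0.6, 0.0, -0.1]
gripper_width: 85.4
```

```bash
python3 -c "
from go import *
go([0,0,-1],[-.98,.19,0],[585,-312,200])"
```

```text
clock 1.4 pos [436.3  23.8 253.8] F [ 0.6  0.  -0.1] w 85.4 j [ 0.43  0.06 -0.42  0.   -1.09 -0.62]
turn [-0.0011  0.0007 -0.0006] deg 0.1 shift [-0.2096  0.0543  0.3015] 0.371
```

>>> arm_command --increments '[0, 0, 0, -0.21, 0.054, 0.301, 0, 0, 0, 0, -0.21, 0.054, 0.301, 0, 0, 0, 0, -0.21, 0.054, 0.301, 0, 0, 0, 0, -0.21, 0.054, 0.301, 0, 0, 0, 0, -0.21, 0.054, 0.301, 0, 0, 0, 0, -0.21, 0.054, 0.301, 0, 0, 0, 0, -0.21, 0.054, 0.301, 0]'

```text
clock: 2.28
position: [585.3, -315.0, 196.9]
ee_rot: [-0.068, -0.704, 0.704, 0.07]
contact_force: [-0.6, -0.1, -0.7]
gripper_width: 85.1
```

```bash
python3 -c "
from go import *
from bench import get_image
d=get_image('wrist');np.savez('pics/wrist1.npz',**d);cv2.imwrite('pics/wrist1.png',d['image'][:,:,::-1])
go([0,0,-1],[-.98,.19,0],[585,-312,200])"
```

```text
clock 2.33 pos [ 585.  -313.2  197.9] F [-0.9 -0.5 -0.8] w 85.3 j [-0.25  0.49  0.03  0.   -1.12  0.05]
turn [-0.0006 -0.0024  0.0029] deg 0.2 shift [ 0.0002 -0.0021 -0.0012] 0.002
```

View pics/wrist1.png

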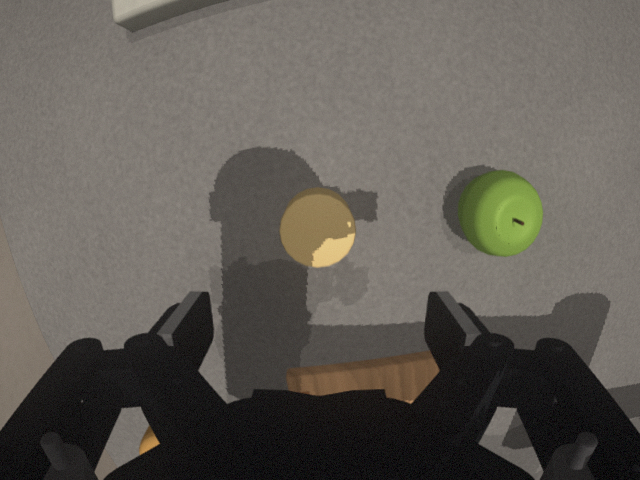

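Wrist view: the small cheese is at about (318,228), centred between the jaws. The apple is at (502,213), the fingers at (190,335) and (450,335). The cheese edges are clear, so I measure them.

```bash
python3 - <<'E'
from meas import *
np.set_printoptions(precision=1,suppress=True)
d=load("pics/wrist1.npz");hsv=cv2.cvtColor(d["image"],cv2.COLOR_RGB2HSV);P=cloud(d,True)
print(hsv[210,310],hsv[250,330],hsv[170,310],hsv[228,200])
print(P[215,318],P[228,318],P[245,318],P[130,318],d["range_z"][228,318])
m=blob((hsv[...,1]>75)&(hsv[...,0]>14)&(hsv[...,0]<32)&(np.hypot(*(np.indices((480,640))[::-1]-np.array([318,228])[:,None,None]))<60),(318,228))
ys,xs=np.nonzero(m);print(m.sum(),xs.min(),xs.max(),ys.min(),ys.max())
for z in(36,40,44):
    q=circ(d,m,z,True);(cx,cy),r=cv2.minEnclosingCircle(q[:,:2].astype(np.float32));print(z,cx,cy,r,(q.max(0)+q.min(0))/2,q.max(0)-q.min(0))
dt=load("pics/top0.npz");ds=load("pics/side0.npz")
E
```

```text
[ 20 107 146] [ 20 103 226] [17 21 86] [ 16  25 135]
[ 584.5 -324.3   38.6] [ 586.4 -314.4   39. ] [ 589.  -301.4   40.3] [ 571.7 -388.5   -1. ] 285.48862
4746 279 355 187 267
36 586.956787109375 -313.749755859375 32.08763122558594 [ 587.6 -313.7   36. ] [59.4 63.8  0. ]
40 586.7714233398438 -314.7011413574219 31.630117416381836 [ 587.5 -314.6   40. ] [58.5 62.9  0. ]
44 586.5860595703125 -315.6524658203125 31.172542572021484 [ 587.3 -315.6   44. ] [57.7 61.9  0. ]
```

```bash
python3 -c "
from go import *
go([0,0,-1],[-.98,.19,0],[586.5,-312.5,32])"
```

```text
clock 2.33 pos [ 585.  -313.2  197.9] F [-0.9 -0.5 -0.8] w 85.3 j [-0.25  0.49  0.03  0.   -1.12  0.05]
turn [-0.0006 -0.0024  0.0029] deg 0.2 shift [-0.0018  0.1659 -0.0011] 0.166
```

>>> arm_command --increments '[0, 0, 0, -0.002, 0.06, -0.001, 0, 0, 0, 0, -0.002, 0.12, -0.001, 0, 0, 0, 0, -0.002, 0.15, -0.001, 0, 0, 0, 0, -0.002, 0.165, -0.001, 0, 0, 0, 0, -0.002, 0.166, -0.001, 0, 0, 0, 0, -0.002, 0.166, -0.001, 0]'

```text
clock: 3.08
position: [587.9, -312.7, 33.9]
ee_rot: [-0.068, -0.703, 0.704, 0.068]
contact_force: [0.7, 0.1, 0.5]
gripper_width: 85.4
```

```bash
python3 -c "
from go import *
from bench import get_image
d=get_image('wrist');np.savez('pics/wrist2.npz',**d);cv2.imwrite('pics/wrist2.png',d['image'][:,:,::-1])
go([0,0,-1],[-.98,.19,0],[586.5,-312.5,32])"
```

```text
clock 3.12 pos [ 587.9 -312.8   34. ] F [0.5 0.2 0. ] w 85.4 j [-0.25  0.66 -0.12  0.   -0.79  0.05]
turn [-0.0011 -0.0018 -0.0008] deg 0.1 shift [ 0.0014  0.002  -0.    ] 0.002
```

View pics/wrist2.png

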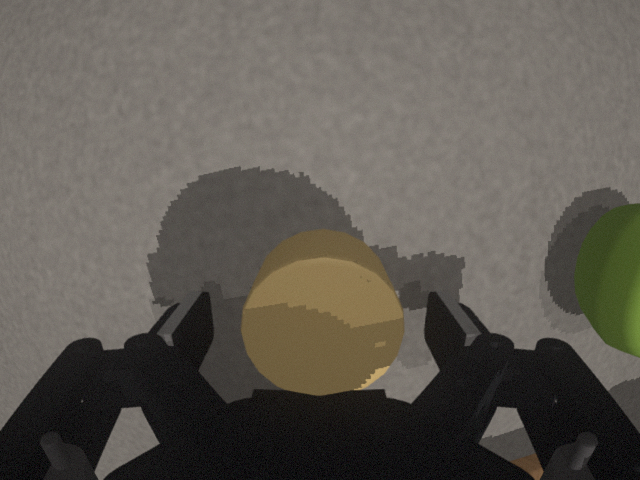

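Wrist view: the cheese top face is centred at about (323,325). The grasp point projects to about (318,325), so the cheese sits between the pads and I close.

>>> arm_command --increments '[0, 0, 0, 0, 0.001, 0, 120, 0, 0, 0, 0, 0.001, 0, 160, 0, 0, 0, 0, 0.001, 0, 255, 0, 0, 0, 0, 0.001, 0, 255, 0, 0, 0, 0, 0.001, 0, 255, 0, 0, 0, 0, 0.001, 0, 255]'

```text
clock: 3.88
position: [588.8, -313.2, 35.0]
ee_rot: [-0.069, -0.703, 0.705, 0.067]
contact_force: [-0.2, 0.8, 5.7]
gripper_width: 58.3
```

```bash
python3 -c "
from go import *
go([0,0,-1],[-.98,.19,0],[586.5,-312.5,32])
go([0,0,-1],[-.98,.19,0],[551,47,140])"
```

```text
clock 3.88 pos [ 588.8 -313.2   35. ] F [-0.2  0.8  5.7] w 58.3 j [-0.25  0.66 -0.12  0.   -0.79  0.05]
turn [-0.0018 -0.0013 -0.0035] deg 0.2 shift [ 0.0024  0.003  -0.0002] 0.004
clock 3.88 pos [ 588.8 -313.2   35. ] F [-0.2  0.8  5.7] w 58.3 j [-0.25  0.66 -0.12  0.   -0.79  0.05]
turn [-0.0018 -0.0013 -0.0035] deg 0.2 shift [ 0.1057 -0.106  -0.3461] 0.377
```

>>> arm_command --increments '[0, 0, 0, 0, -0.05, 0, 255, 0, 0, 0, 0, -0.1, 0, 255, 0, 0, 0, 0, -0.14, -0.04, 255, 0, 0, 0, 0.03, -0.145, -0.1, 255, 0, 0, 0, 0.06, -0.145, -0.16, 255, 0, 0, 0, 0.08, -0.145, -0.22, 255, 0, 0, 0, 0.1, -0.145, -0.28, 255, 0, 0, 0, 0.106, -0.145, -0.33, 255, 0, 0, 0, 0.106, -0.145, -0.346, 255, 0, 0, 0, 0.106, -0.145, -0.346, 255]'

```text
clock: 5.12
position: [550.6, 48.0, 178.9]
ee_rot: [-0.068, -0.703, 0.705, 0.066]
contact_force: [-0.3, -0.5, -0.5]
gripper_width: 58.2
```

```bash
python3 -c "
from go import *
from bench import get_image
for n in ('wrist','side','top'):
  d=get_image(n);np.savez(f'pics/{n}3.npz',**d);cv2.imwrite(f'pics/{n}3.png',d['image'][:,:,::-1])
go([0,0,-1],[-.98,.19,0],[551,47,140])"
```

```text
clock 5.28 pos [550.3  45.9 178.8] F [-1.  -0.4 -1. ] w 58.0 j [ 0.38  0.33 -0.28  0.   -0.96 -0.58]
turn [-0.0022 -0.0029 -0.0027] deg 0.3 shift [-0.0003  0.0388 -0.0013] 0.039
```

View pics/wrist3.png

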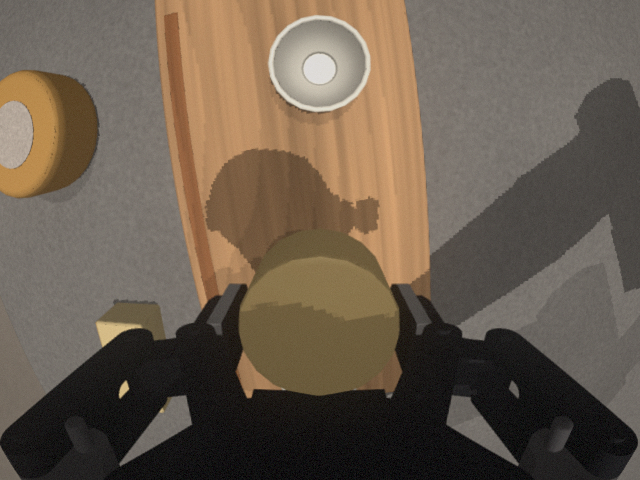

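View pics/side3.png

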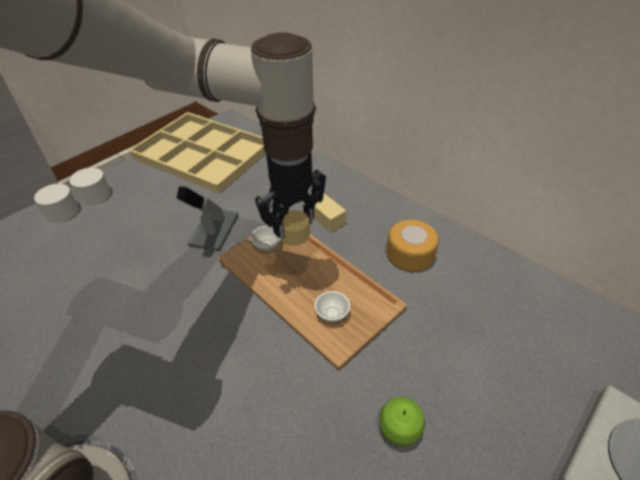

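Wrist view: the cheese is held flat in the jaws at about (319,325), and dish B's rim is centred near (320,63) over the board. The side view shows the cheese hanging over the board between the dishes. I measure dish B, the board height and the board edges from the wrist view.

```bash
python3 - <<'E'
from meas import *
np.set_printoptions(precision=1,suppress=True)
d=load("pics/wrist3.npz");hsv=cv2.cvtColor(d["image"],cv2.COLOR_RGB2HSV);P=cloud(d,True)
m=blob((hsv[...,1]<75)&(hsv[...,2]>115)&(np.hypot(*(np.indices((480,640))[::-1]-np.array([320,63])[:,None,None]))<60),(320,63))
q=circ(d,m,48,True);(cx,cy),r=cv2.minEnclosingCircle(q[:,:2].astype(np.float32));print("dishB",cx,cy,r,m.sum())
print("board",P[170,350],P[130,220],P[250,400], "rim",np.nanpercentile(P[...,2][m],[50,95,98]))
print("cheese top",P[310,320],P[340,320])
# board edges at dish row / others
b=(hsv[...,1]>70)&(hsv[...,0]<25)
for v in(60,150,200):
    c=[]
    r0=np.nonzero(b[v,130:460])[0]+130; p=onplane(d,np.array([r0.min(),r0.max()]),np.array([v,v]),18,True);print(v,r0.min(),r0.max(),p,np.linalg.norm(p[1]-p[0]))
# held cheese in side/top
for n,pt in(("side",(294,228)),):
    dd=load(f"pics/{n}3.npz");PP=cloud(dd);h=cv2.cvtColor(dd["image"],cv2.COLOR_RGB2HSV);print(PP[228,294],PP[219,294],h[228,294])
d=load("pics/top0.npz");
hs=cv2.cvtColor(d["image"],cv2.COLOR_RGB2HSV);b=(hs[...,1]>90)&(hs[...,0]<21);b=blob(b,(305,265))|False
cs=max(cv2.findContours(b.astype(np.uint8),0,1)[0],key=cv2.contourArea);rc=cv2.minAreaRect(cs);print(rc,onplane(d,rc[0][0],rc[0][1],18))
E
```

```text
dishB 529.0842895507812 -69.97196960449219 34.461151123046875 7818
board [520.6   9.2  18.4] [611.6 -41.   17.9] [491.4  79.5  16.5] rim [34.1 47.3 47.8]
cheese top [549.4  38.8 182.7] [551.6  50.4 183.2]
60 158 413 [[ 651.4 -110.8   18. ]
 [ 457.   -67.    18. ]] 199.3106042795176
150 169 423 [[656.4 -36.2  18. ]
 [462.    3.4  18. ]] 198.4603276988661
200 177 427 [[659.6   4.5  18. ]
 [464.5  42.7  18. ]] 198.80813465881687
[535.4  31.  180.8] [552.7  47.8 181.2] [ 21 117 133]
((312.98895263671875, 265.6659240722656), (163.17112731933594, 84.61216735839844), 3.8140745162963867) [560.5  27.8  18. ]
```

```bash
python3 -c "
from go import *
go([0,0,-1],[-.98,.19,0],[551.6,48,56])"
```

```text
clock 5.28 pos [550.3  45.9 178.8] F [-1.  -0.4 -1. ] w 58.0 j [ 0.38  0.33 -0.28  0.   -0.96 -0.58]
turn [-0.0022 -0.0029 -0.0027] deg 0.3 shift [-0.0005  0.1228 -0.0026] 0.123
```

>>> arm_command --increments '[0, 0, 0, 0, 0.04, -0.0025, 255, 0, 0, 0, 0, 0.08, -0.0025, 255, 0, 0, 0, 0, 0.105, -0.0025, 255, 0, 0, 0, 0, 0.115, -0.0025, 255, 0, 0, 0, 0, 0.12, -0.0025, 255, 0, 0, 0, 0, 0.12, -0.0025, 255]'

```text
clock: 6.02
position: [551.6, 47.8, 59.4]
ee_rot: [-0.07, -0.703, 0.704, 0.067]
contact_force: [-0.5, -0.2, -1.3]
gripper_width: 58.0
```

```bash
python3 -c "
from go import *
go([0,0,-1],[-.98,.19,0],[551.6,48,54])"
```

```text
clock 6.03 pos [551.6  47.8  59.4] F [-0.5 -0.2 -1.3] w 58.0 j [ 0.38  0.48 -0.4   0.01 -0.68 -0.58]
turn [-0.0016 -0.0033 -0.0039] deg 0.3 shift [ 0.0001  0.0054 -0.0002] 0.005
```

>>> arm_command --increments '[0, 0, 0, 0, 0.002, 0, 255, 0, 0, 0, 0, 0.004, 0, 255, 0, 0, 0, 0, 0.005, 0, 255, 0, 0, 0, 0, 0.005, 0, 255]'

```text
clock: 6.52
position: [551.6, 47.9, 54.4]
ee_rot: [-0.07, -0.703, 0.704, 0.067]
contact_force: [0.2, -0.1, -0.9]
gripper_width: 58.0
```

>>> arm_command --increments '[0, 0, 0, 0, 0.001, 0, 255, 0, 0, 0, 0, 0.002, 0, 255, 0, 0, 0, 0, 0.002, 0, 255]'

```text
clock: 6.9
position: [551.7, 47.9, 53.0]
ee_rot: [-0.07, -0.703, 0.704, 0.067]
contact_force: [-2.3, 0.6, 4.5]
gripper_width: 58.6
```

Contact force is now up, so the cheese stands on the board. I open slowly.

>>> arm_command --increments '[0, 0, 0, 0, 0, 0, 70, 0, 0, 0, 0, 0, 0, 40, 0, 0, 0, 0, 0, 0, 0, 0, 0, 0, 0, 0, 0, 0, 0, 0, 0, 0, 0, 0, 0, 0, 0, 0, 0, 0, 0, 0]'

```text
clock: 7.65
position: [551.7, 47.9, 53.0]
ee_rot: [-0.07, -0.703, 0.705, 0.067]
contact_force: [-0.1, -0.4, 0.5]
gripper_width: 85.6
```

```bash
python3 -c "
from go import *
from bench import get_image
for n in ('wrist',):
  d=get_image(n);np.savez(f'pics/{n}4.npz',**d);cv2.imwrite(f'pics/{n}4.png',d['image'][:,:,::-1])
go([0,0,-1],[-.98,.19,0],[551,47,140])"
```

```text
clock 7.7 pos [551.7  47.9  53. ] F [ 0.  -0.1 -0.5] w 85.5 j [ 0.38  0.49 -0.41  0.01 -0.67 -0.58]
turn [-0.0017 -0.003  -0.004 ] deg 0.3 shift [ 0.0001 -0.087   0.0012] 0.087
```

View pics/wrist4.png

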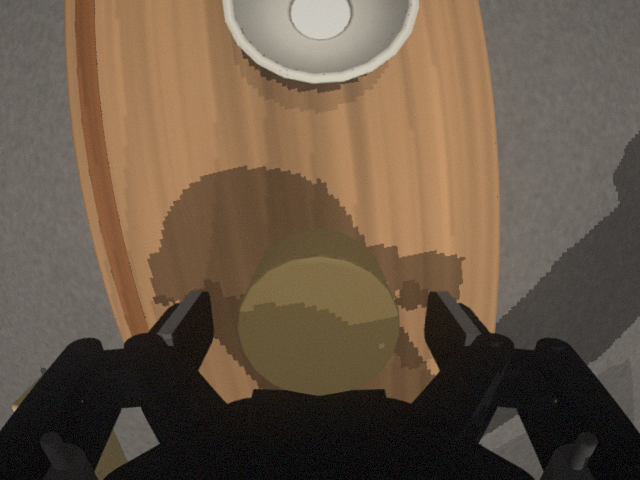

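The view shows the cheese standing alone on the board at about (319,325), the fingers open clear of it, and the dish still in place. I lift straight up, then go to a look-out over the sheath.

>>> arm_command --increments '[0, 0, 0, 0, -0.03, 0, 0, 0, 0, 0, 0, -0.08, 0, 0, 0, 0, 0, 0, -0.14, 0, 0, 0, 0, 0, 0, -0.2, 0, 0, 0, 0, 0, 0, -0.25, 0, 0, 0, 0, 0, 0, -0.25, 0, 0]'

```text
clock: 8.45
position: [552.6, 48.9, 308.3]
ee_rot: [0.073, 0.704, -0.703, -0.064]
contact_force: [-1.4, -0.1, -0.8]
gripper_width: 85.4
```

```bash
python3 -c "
from go import *
go([0,0,-1],[.485,-.875,0],[455,255,340])"
```

```text
clock 8.45 pos [552.6  48.9 308.3] F [-1.4 -0.1 -0.8] w 85.4 j [ 0.38  0.22 -0.09  0.01 -1.25 -0.58]
turn [-0.0139 -2.2709 -0.0108] deg 130.1 shift [ 0.135  -0.033  -0.1835] 0.23
```

>>> arm_command --increments '[-0.014, -2.27, -0.011, 0.135, -0.033, -0.183, 0, -0.014, -2.27, -0.011, 0.135, -0.033, -0.183, 0, -0.014, -2.27, -0.011, 0.135, -0.033, -0.183, 0, -0.014, -2.27, -0.011, 0.135, -0.033, -0.183, 0, -0.014, -2.27, -0.011, 0.135, -0.033, -0.183, 0, -0.014, -2.27, -0.011, 0.135, -0.033, -0.183, 0, -0.014, -2.27, -0.011, 0.135, -0.033, -0.183, 0, -0.014, -2.27, -0.011, 0.135, -0.033, -0.183, 0, -0.014, -2.27, -0.011, 0.135, -0.033, -0.183, 0, -0.014, -2.27, -0.011, 0.135, -0.033, -0.183, 0]'

```text
clock: 9.7
position: [454.5, 254.2, 338.7]
ee_rot: [0.529, -0.47, 0.47, -0.528]
contact_force: [-0.2, -0.1, 0.6]
gripper_width: 85.4
```

```bash
python3 -c "
from go import *
go([0,0,-1],[.485,-.875,0],[455,255,340])"
```

```text
clock 9.7 pos [454.5 254.2 338.7] F [-0.2 -0.1  0.6] w 85.4 j [ 0.82  0.16 -0.09 -0.   -1.32  0.86]
turn [ 0.0014 -0.3903  0.0006] deg 22.4 shift [-0.0007 -0.0013  0.0006] 0.002
```

>>> arm_command --increments '[0, -0.39, 0, 0, 0, 0, 0, 0, -0.39, 0, 0, 0, 0, 0, 0, -0.39, 0, 0, 0, 0, 0, 0, -0.39, 0, 0, 0, 0, 0]'

```text
clock: 10.2
position: [454.3, 254.1, 338.1]
ee_rot: [0.61, -0.36, 0.359, -0.608]
contact_force: [-0.2, -0.9, -0.1]
gripper_width: 85.2
```

```bash
python3 -c "
from go import *
from bench import get_image
for n in ('wrist','side','top'):
  d=get_image(n);np.savez(f'pics/{n}5.npz',**d);cv2.imwrite(f'pics/{n}5.png',d['image'][:,:,::-1])
go([0,0,-1],[.485,-.875,0],[455,255,340])"
```

```text
clock 10.35 pos [454.4 254.2 338.5] F [-0.7 -0.2  0.2] w 85.3 j [ 0.82  0.16 -0.09 -0.   -1.32  1.25]
turn [ 0.0018 -0.0016  0.0003] deg 0.1 shift [-0.0004 -0.0015  0.0009] 0.002
```

View pics/wrist5.png

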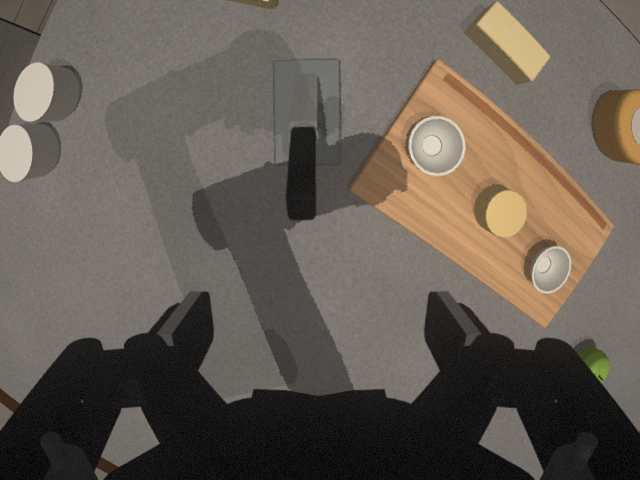

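View pics/side5.png

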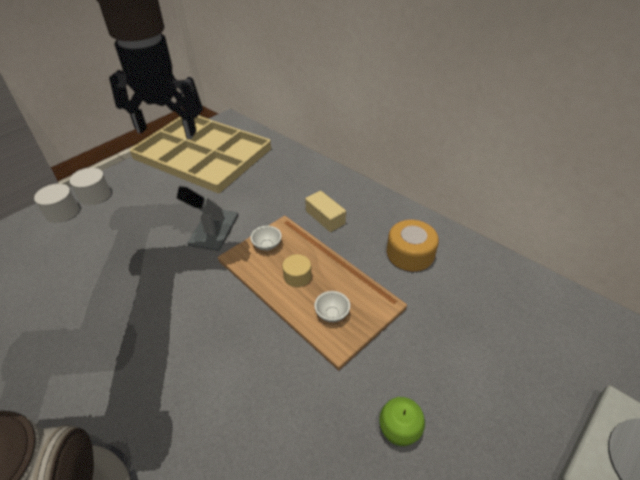

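Wrist view: the handle runs from (300,127) to (302,219), and the foot is a rectangle from about (273,59) to (341,164), nearly aligned with the tool. The cheese sits on the board at (501,213), between the dishes at (436,146) and (549,267). The side view agrees. Now I fit the handle's 3D axis from wrist and top/side.

```bash
python3 - <<'E'
from meas import *
np.set_printoptions(precision=2,suppress=True)
ang=lambda a:(np.degrees(np.arccos(a[2])),np.degrees(np.arctan2(-a[1],-a[0])))
out={}
for f,fish in(("wrist5",True),("top5",False),("side5",False),("top0",False)):
    d=load(f"pics/{f}.npz");P=cloud(d,fish);hsv=cv2.cvtColor(d["image"],cv2.COLOR_RGB2HSV)
    zlo={"top0":120}.get(f,120)
    m=(hsv[...,2]<75)&(P[...,2]>zlo)&(P[...,2]<205)&(P[...,0]>420)&(P[...,0]<530)&(P[...,1]>240)&(P[...,1]<310)
    if m.sum()<50: print(f,"few",m.sum());continue
    n,l,s,c=cv2.connectedComponentsWithStats(m.astype(np.uint8));m=l==1+np.argmax(s[1:,4])
    m=cv2.erode(m.astype(np.uint8),np.ones((3,3)))>0 if m.sum()>800 else m
    p=P[m];u=np.linalg.svd(p-p.mean(0),full_matrices=False)[2];a=u[0]*np.sign(u[0][2])
    t=(p-p.mean(0))@a
    print(f,m.sum(),"mean",p.mean(0),"axis",a,ang(a),"ext",t.min(),t.max(),"normal",u[2])
    ys,xs=np.nonzero(m);print("   px",xs.min(),xs.max(),ys.min(),ys.max())
d=load("pics/wrist5.npz")
q=onplane(d,np.array([274,339.5,340.5,273.5]),np.array([59,59,164,164]),12,True);print("foot",q,ang((q[2]-q[1])/130),ang((q[3]-q[0])/130),np.linalg.norm(q[1]-q[0]),np.linalg.norm(q[2]-q[1]),q.mean(0))
hsv=cv2.cvtColor(d["image"],cv2.COLOR_RGB2HSV)
for k,p,z,cond in(("A",(436,146),48,(hsv[...,1]<75)&(hsv[...,2]>105)),("B",(551,269),48,(hsv[...,1]<75)&(hsv[...,2]>105)),("cheese",(505,213),58,(hsv[...,0]>17)&(hsv[...,1]>70)&(hsv[...,2]>130))):
    m=blob(cond&(np.hypot(*(np.indices((480,640))[::-1]-np.array(p)[:,None,None]))<36),p)
    q=circ(d,m,z,True);(cx,cy),r=cv2.minEnclosingCircle(q[:,:2].astype(np.float32));print("wrist",k,cx,cy,r,m.sum())
d=load("pics/top5.npz");hsv=cv2.cvtColor(d["image"],cv2.COLOR_RGB2HSV)
for k,p,z,cond in(("A",(254,259),48,(hsv[...,1]<60)&(hsv[...,2]>105)),("B",(356,278),48,(hsv[...,1]<60)&(hsv[...,2]>105)),("cheese",(305,268),58,(hsv[...,0]>19)&(hsv[...,1]>60)&(hsv[...,2]>130))):
    m=blob(cond&(np.hypot(*(np.indices((480,640))[::-1]-np.array(p)[:,None,None]))<30),p)
    q=circ(d,m,z);(cx,cy),r=cv2.minEnclosingCircle(q[:,:2].astype(np.float32));print("top",k,cx,cy,r,m.sum())
E
```

```text
wrist5 2265 mean [483.19 283.86 168.68] axis [-0.61 -0.33  0.72] (np.float64(44.24384720754156), np.float64(28.60131671016883)) ext -57.69080341296035 31.24721206229185 normal [-0.63 -0.34 -0.7 ]
   px 286 314 128 219
top5 114 mean [460.77 269.09 181.69] axis [-0.59  0.43  0.69] (np.float64(46.510342005685146), np.float64(-36.16538002345707)) ext -30.813046433018744 11.525998696561421 normal [ 0.38  0.89 -0.23]
   px 182 195 299 313
side5 371 mean [473.57 271.94 162.02] axis [-0.58 -0.19  0.79] (np.float64(37.81243496102054), np.float64(18.504289657347606)) ext -58.24162045706482 28.643698952204748 normal [ 0.32 -0.95 -0.  ]
   px 177 203 186 206
top0 409 mean [481.68 280.38 166.8 ] axis [-0.62 -0.31  0.72] (np.float64(44.10959417324747), np.float64(26.41273794076326)) ext -61.795693105345215 33.603946463975426 normal [ 0.74 -0.53  0.41]
   px 179 195 280 313
foot [[573.8  378.96  12.  ]
 [610.55 310.62  12.  ]
 [499.55 247.74  12.  ]
 [461.09 318.2   12.  ]] (np.float64(90.0), np.float64(29.529170143504956)) (np.float64(90.0), np.float64(28.329433491556678)) 77.59698097853047 127.56440059180208 [536.25 313.88  12.  ]
wrist A 574.5025024414062 166.23419189453125 34.806602478027344 2729
wrist B 528.7102661132812 -66.94146728515625 36.221065521240234 1471
wrist cheese 552.5805053710938 50.07792663574219 29.522733688354492 1544
top A 574.3516845703125 164.94406127929688 34.80421829223633 707
top B 528.8538818359375 -69.71818542480469 34.59051513671875 723
top cheese 552.9913940429688 48.94638442993164 30.007108688354492 544
```

```bash
python3 - <<'E'
from h import *
d=load("pics/wrist5.npz");c=d["image"][40:240,240:400,::-1];cv2.imwrite("pics/w5c.png",cv2.resize(cv2.convertScaleAbs(c,alpha=2,beta=10),None,fx=3,fy=3,interpolation=0))
d=load("pics/top5.npz");cv2.imwrite("pics/top5.png",d["image"][:,:,::-1])
E
```

```text
(no output)
```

View pics/w5c.png

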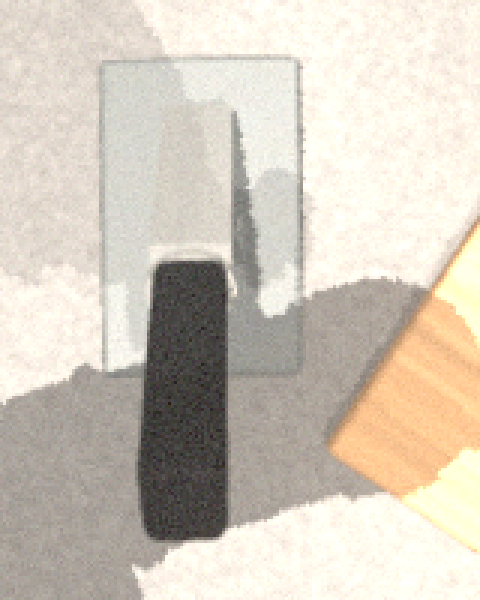

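View pics/top5.png

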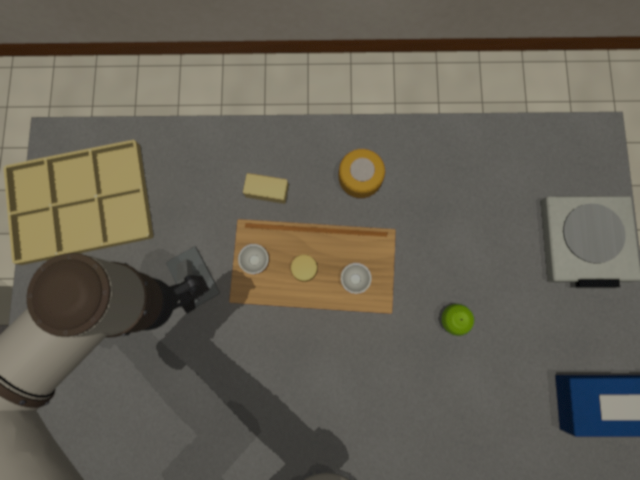

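```bash
python3 - <<'E'
from meas import *
np.set_printoptions(precision=2,suppress=True)
d=load("pics/wrist5.npz");P=cloud(d,True);hsv=cv2.cvtColor(d["image"],cv2.COLOR_RGB2HSV)
rows=[]
for v in range(128,222):
    u=np.nonzero(hsv[v,270:330,2]<55)[0]+270
    if len(u)<10: continue
    uc=(u.min()+u.max())/2; p=np.nanmedian(P[v,int(uc)-4:int(uc)+6],0); rows.append([v,u.min(),u.max(),*p])
r=np.array(rows)
for x in r[::6]:print(x)
k=(r[:,0]>=132)&(r[:,0]<=196);p=r[k,3:]
a=np.linalg.svd(p-p.mean(0))[2][0];a*=np.sign(a[2]);print("axis",a,"tilt",np.degrees(np.arccos(a[2])),"psi",np.degrees(np.arctan2(-a[1],-a[0])),"rms",np.std((p-p.mean(0))-np.outer((p-p.mean(0))@a,a)))
h=-a[:2]/np.linalg.norm(a[:2]);n=np.array([*(h*a[2]),np.hypot(a[0],a[1])]);print("n",n,n@a)
c=p.mean(0)-14*n
# axis point at various heights; mouth z=112
for z in(112,):print("axis at z",z,c+a*(z-c[2])/a[2])
# lower end of handle (v ~127) and end
for v in (127.5,):
    o,ry=ray(d,301.,v,True)
    A=np.stack([a,-ry],1);s=np.linalg.lstsq(A,o-(p.mean(0)),rcond=None)[0];lo=p.mean(0)+a*s[0];print("handle lower end face pt",lo,"axis",lo-14*n, "centre of grip",lo-14*n+45*a)
o,ry=ray(d,302.,219.5,True)
# end face lower edge: back-face end = c + a*s -14n
s=np.linalg.lstsq(np.stack([a,-ry],1),o-(p.mean(0)-28*n),rcond=None)[0];hi=p.mean(0)-28*n+a*s[0];print("end",hi+14*n,"grip centre",hi+14*n-45*a)
E
```

```text
[128.   293.   313.   515.36 301.5  125.78]
[134.   291.   314.   510.3  299.43 132.52]
[140.   291.   315.   506.27 295.91 139.5 ]
[146.   290.   315.   501.62 293.99 146.81]
[152.   290.   315.   497.51 291.47 153.1 ]
[158.   289.   315.   493.57 289.03 158.98]
[164.   288.   315.   489.38 287.38 163.84]
[170.   288.   315.   485.73 285.1  169.84]
[176.   287.   315.   482.2  282.91 175.92]
[182.   287.   315.   478.77 280.79 180.28]
[188.   287.   315.   475.56 278.76 186.48]
[194.   286.   315.   471.92 277.4  190.38]
[200.   286.   315.   468.12 275.32 190.73]
[206.   287.   315.   463.6  272.33 186.25]
[212.   287.   315.   459.19 270.06 183.45]
[218.   289.   312.   453.59 268.2  178.58]
axis [-0.53 -0.3   0.79] tilt 37.39025200841252 psi 29.333744025061915 rms 0.23398839032462865
n [0.69 0.39 0.61] -5.749025148202793e-17
axis at z 112 [509.19 298.09 112.  ]
handle lower end face pt [515.67 301.72 125.34] axis [505.97 296.28 116.84] centre of grip [482.15 282.89 152.59]
end [462.09 271.62 182.7 ] grip centre [485.91 285.   146.94]
```

```bash
python3 -c "
from go import *
a=np.array([-.53,-.30,.79]);a/=np.linalg.norm(a);g=np.array([483,283.4,151])
go(-a,[.49,-.87,0],g+121*a)"
```

```text
clock 10.35 pos [454.4 254.2 338.5] F [-0.7 -0.2  0.2] w 85.3 j [ 0.82  0.16 -0.09 -0.   -1.32  1.25]
turn [ 0.6585 -0.0084  0.0043] deg 37.7 shift [-0.011   0.0917 -0.0346] 0.099
```

>>> arm_command --increments '[0.2, 0, 0, 0, 0, -0.01, 0, 0.4, -0.004, 0.002, -0.005, 0.03, -0.03, 0, 0.658, -0.008, 0.004, -0.011, 0.06, -0.035, 0, 0.658, -0.008, 0.004, -0.011, 0.092, -0.035, 0, 0.658, -0.008, 0.004, -0.011, 0.092, -0.035, 0, 0.658, -0.008, 0.004, -0.011, 0.092, -0.035, 0, 0.658, -0.008, 0.004, -0.011, 0.092, -0.035, 0]'

```text
clock: 11.22
position: [414.9, 245.4, 263.3]
ee_rot: [-0.391, 0.228, -0.452, 0.769]
contact_force: [0.8, -0.6, 0.4]
gripper_width: 85.1
```

```bash
python3 -c "
from go import *
from bench import get_image
for n in ('wrist','side'):
  d=get_image(n);np.savez(f'pics/{n}6.npz',**d);cv2.imwrite(f'pics/{n}6.png',d['image'][:,:,::-1])
a=np.array([-.53,-.30,.79]);a/=np.linalg.norm(a);g=np.array([483,283.4,151])
go(-a,[.49,-.87,0],g+121*a)"
```

```text
clock 11.32 pos [416.2 247.5 265.6] F [ 0.5  1.1 -0.5] w 85.4 j [ 0.76 -0.12 -1.    1.14 -0.16  0.23]
turn [ 0.0223 -0.0017  0.0029] deg 1.3 shift [ 0.0017  0.0162 -0.0095] 0.019
```

View pics/wrist6.png

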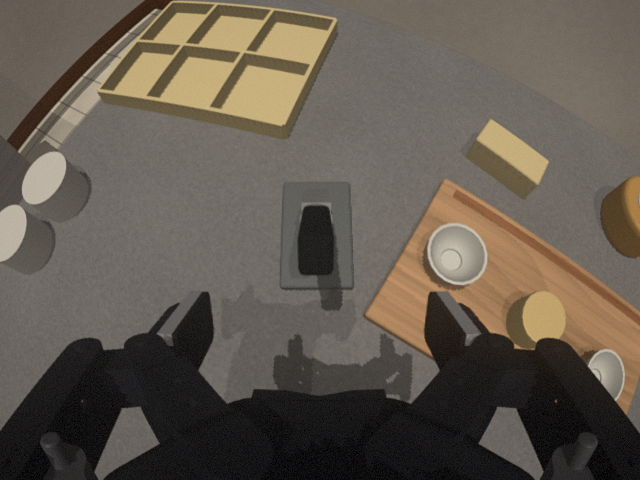

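View pics/side6.png

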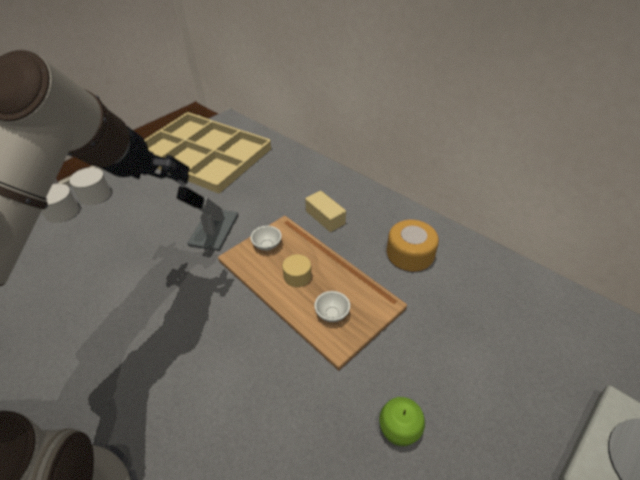

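The wrist view shows the handle end-on at (300–333, 205–275) over the foot, centred at (316,240). The arm stopped about 19 mm short because joint 5 is at its −0.16 limit. I'll grasp with less tool tilt (about 22°); the jaws grip flat sides, so a turn about the jaw axis is free. First I check the handle prediction in this second wrist view.

```bash
cat >> h.py <<'E'
def projf(d,X):
    Rm,t=cam(d);c=np.atleast_2d(X)@Rm.T+t;th=np.arctan2(np.hypot(c[:,0],c[:,1]),c[:,2]);ph=np.arctan2(c[:,1],c[:,0])
    return np.stack([d["cx"]+d["fx"]*th*np.cos(ph),d["cy"]+d["fy"]*th*np.sin(ph)],1)
E
python3 - <<'E'
from h import *
np.set_printoptions(precision=1,suppress=True)
a=np.array([-.53,-.30,.79]);a/=np.linalg.norm(a);g=np.array([483,283.4,151]);h=-a[:2]/np.linalg.norm(a[:2]);n=np.array([*(h*a[2]),np.hypot(a[0],a[1])]);y=np.cross(n,a)
for f in("wrist5","wrist6"):
    d=load(f"pics/{f}.npz");im=d["image"][:,:,::-1].copy();im=cv2.convertScaleAbs(im,alpha=2)
    big=cv2.resize(im,None,fx=4,fy=4,interpolation=0)
    for s in(45,-45):
        q=projf(d,np.array([g+s*a+i*14*n+j*11*y for i,j in((1,1),(1,-1),(-1,-1),(-1,1))]));print(f,s,q.tolist())
        cv2.polylines(big,[np.int32((q+.5)*4)],True,(0,0,255) if s>0 else (0,255,0),1)
    u,v=(301,172) if f=="wrist5" else (316,240)
    cv2.imwrite(f"pics/{f}_ov.png",big[4*v-260:4*v+260,4*u-200:4*u+200])
E
```

```text
wrist5 45 [[315.98845191870333, 200.05945994723209], [285.2914333133326, 200.49890754417225], [288.0993339833235, 225.10921826181024], [316.5075487885926, 224.77005827400038]]
wrist5 -45 [[315.7952214094906, 126.24001566340962], [290.98641391052365, 126.71413846255295], [292.7435890294537, 150.74385082261395], [316.21438633635915, 150.34433102437393]]
wrist6 45 [[335.3435213751809, 236.08770767837152], [297.89519526546, 236.2387989012415], [298.8398835593813, 280.16805463979506], [334.80928331033977, 280.02185274280646]]
wrist6 -45 [[330.04771712880296, 205.24605155985108], [303.26707829976954, 205.35296047306258], [303.71409539864135, 238.01020262898896], [329.8759151010662, 237.90461528399703]]
```

View pics/wrist5_ov.png

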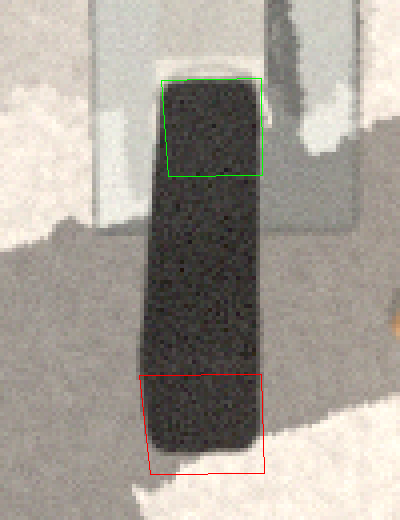

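View pics/wrist6_ov.png

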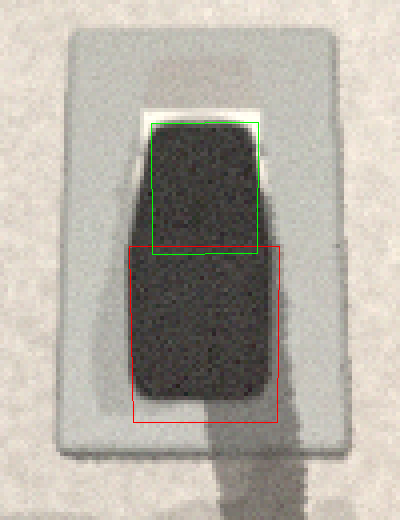

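Both overlays match the handle outline within about 1–2 mm, so the axis holds in two wrist positions. Now the pre-grasp at 22° tilt.

```bash
cat > tr.py <<'E'
from go import *
a=np.array([-.53,-.30,.79]);a/=np.linalg.norm(a);g=np.array([483,283.4,151]);h=-a[:2]/np.linalg.norm(a[:2])
jaw=[h[1],-h[0],0]
def tr(s,tilt):
    t=np.radians(tilt);y=np.array([*(h*np.sin(t)),-np.cos(t)]);go(y,jaw,g+s*a-3*y)
E
python3 -c "
from tr import *
tr(108,22)"
```

```text
clock 11.32 pos [416.2 247.5 265.6] F [ 0.5  1.1 -0.5] w 85.4 j [ 0.76 -0.12 -1.    1.14 -0.16  0.23]
turn [-0.2505 -0.0037  0.0024] deg 14.4 shift [ 0.0016  0.0263 -0.0085] 0.028
```

>>> arm_command --increments '[-0.12, 0, 0, 0, 0.005, 0, 0, -0.25, -0.004, 0.002, 0.002, 0.015, -0.008, 0, -0.25, -0.004, 0.002, 0.002, 0.026, -0.008, 0, -0.25, -0.004, 0.002, 0.002, 0.026, -0.008, 0, -0.25, -0.004, 0.002, 0.002, 0.026, -0.008, 0]'

```text
clock: 11.95
position: [425.4, 250.9, 240.4]
ee_rot: [-0.483, 0.28, -0.418, 0.717]
contact_force: [0.6, -0.2, -0.3]
gripper_width: 85.6
```

```bash
python3 -c "
from tr import *
tr(108,22);tr(8,22)"
```

```text
clock 11.95 pos [425.4 250.9 240.4] F [ 0.6 -0.2 -0.3] w 85.6 j [ 0.94  0.   -0.68  0.3  -0.55  0.92]
turn [-0.0024  0.0015  0.0007] deg 0.2 shift [ 0.0001  0.0007 -0.0012] 0.001
clock 11.95 pos [425.4 250.9 240.4] F [ 0.6 -0.2 -0.3] w 85.6 j [ 0.94  0.   -0.68  0.3  -0.55  0.92]
turn [-0.0024  0.0015  0.0007] deg 0.2 shift [0.0001 0.097  0.0255] 0.1
```

>>> arm_command --increments '[0, 0, 0, 0, 0.03, 0.008, 0, 0, 0, 0, 0, 0.055, 0.0145, 0, 0, 0, 0, 0, 0.075, 0.02, 0, 0, 0, 0, 0, 0.09, 0.024, 0, 0, 0, 0, 0, 0.097, 0.0255, 0, 0, 0, 0, 0, 0.097, 0.0255, 0]'

```text
clock: 12.7
position: [477.6, 279.8, 160.1]
ee_rot: [-0.483, 0.28, -0.418, 0.717]
contact_force: [-0.3, -0.4, -0.7]
gripper_width: 85.7
```

```bash
python3 -c "
from tr import *
from bench import get_image
for n in ('wrist','side'):
  d=get_image(n);np.savez(f'pics/{n}7.npz',**d);cv2.imwrite(f'pics/{n}7.png',d['image'][:,:,::-1])
tr(8,22)"
```

```text
clock 12.8 pos [477.7 280.3 160.9] F [ 1.  -0.4  0.3] w 85.5 j [ 0.86  0.21 -0.72  0.45 -0.3   0.82]
turn [-0.0035  0.0014  0.0005] deg 0.2 shift [-0.0001  0.0007 -0.0002] 0.001
```

View pics/wrist7.png

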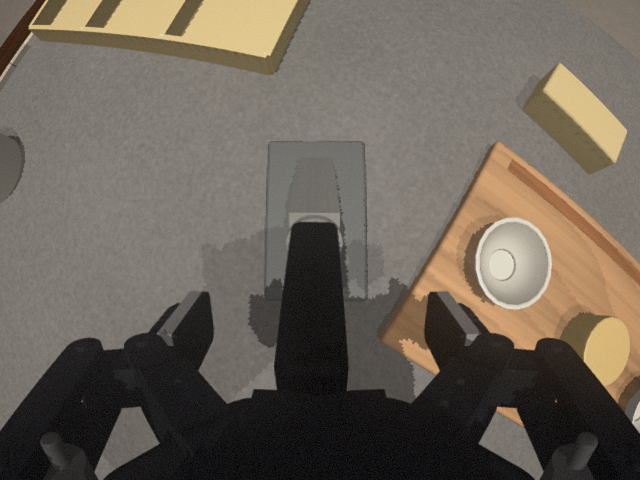

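View pics/side7.png

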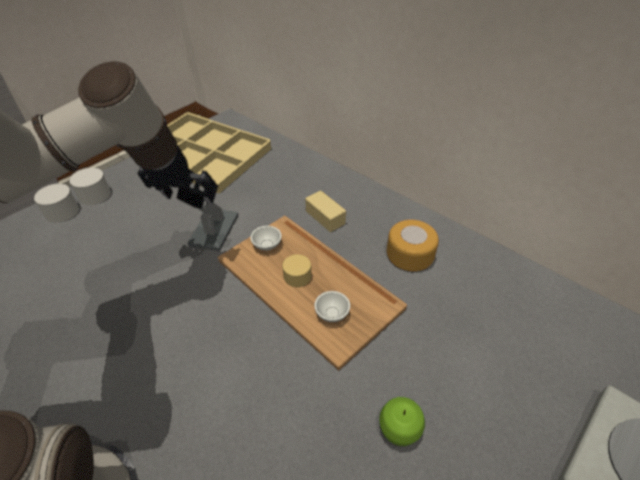

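The handle lies between the open pads, centred near u=312 at v=325, where the grasp centre is about 318. That is roughly 2 mm to the −x jaw side, so I shift 2 mm and close.

>>> arm_command --increments '[0, 0, 0, -0.002, 0.0007, 0, 0, 0, 0, 0, -0.002, 0.0007, 0, 100, 0, 0, 0, -0.002, 0.0007, 0, 180, 0, 0, 0, -0.002, 0.0007, 0, 255, 0, 0, 0, -0.002, 0.0007, 0, 255, 0, 0, 0, -0.002, 0.0007, 0, 255, 0, 0, 0, -0.002, 0.0007, 0, 255, 0, 0, 0, -0.002, 0.0007, 0, 255]'

```text
clock: 13.8
position: [477.0, 282.1, 160.3]
ee_rot: [-0.482, 0.28, -0.418, 0.717]
contact_force: [-2.0, -1.5, 2.1]
gripper_width: 21.4
```

```bash
python3 -c "
from tr import *
from bench import get_image
for n in ('wrist',):
  d=get_image(n);np.savez(f'pics/{n}8.npz',**d);cv2.imwrite(f'pics/{n}8.png',d['image'][:,:,::-1])
tr(8,22);tr(58,22);tr(138,22)
s=monitor.read_state();print(s['wrist_torque'])"
```

```text
clock 13.85 pos [477.  282.2 160.3] F [-1.3 -0.2  2.4] w 21.9 j [ 0.86  0.21 -0.72  0.45 -0.3   0.81]
turn [-0.0037  0.0014  0.0005] deg 0.2 shift [ 0.0019  0.0002 -0.0002] 0.002
clock 13.85 pos [477.  282.2 160.3] F [-1.3 -0.2  2.4] w 21.9 j [ 0.86  0.21 -0.72  0.45 -0.3   0.81]
turn [-0.0037  0.0014  0.0005] deg 0.2 shift [ 0.0019 -0.048  -0.0135] 0.05
clock 13.85 pos [477.  282.2 160.3] F [-1.3 -0.2  2.4] w 21.9 j [ 0.86  0.21 -0.72  0.45 -0.3   0.81]
turn [-0.0037  0.0014  0.0005] deg 0.2 shift [ 0.0019 -0.1252 -0.0348] 0.13
[-0.50307606  0.79414956 -0.0153337 ]
```

View pics/wrist8.png

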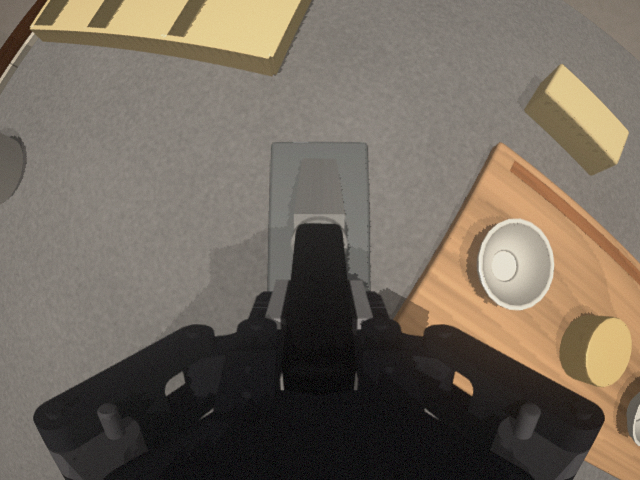

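Gripped: the opening of 21.9 mm matches the 22 mm handle. I draw along the trier's own axis.

>>> arm_command --increments '[0, 0, 0, 0, -0.008, -0.0022, 255, 0, 0, 0, 0, -0.02, -0.0056, 255, 0, 0, 0, 0, -0.034, -0.0095, 255, 0, 0, 0, 0, -0.048, -0.0135, 255, 0, 0, 0, 0, -0.048, -0.0135, 255]'

```text
clock: 14.48
position: [449.7, 266.8, 200.9]
ee_rot: [-0.481, 0.28, -0.418, 0.718]
contact_force: [-0.1, 0.1, -1.2]
gripper_width: 21.2
```

```bash
python3 -c "
from tr import *
from bench import get_image
for n in ('wrist','side'):
  d=get_image(n);np.savez(f'pics/{n}9.npz',**d);cv2.imwrite(f'pics/{n}9.png',d['image'][:,:,::-1])
tr(58,22);tr(138,22)"
```

```text
clock 14.57 pos [450.1 267.1 200. ] F [1.2 0.2 1. ] w 21.5 j [ 0.91  0.11 -0.7   0.36 -0.42  0.88]
turn [-0.0044  0.0016  0.0002] deg 0.3 shift [ 0.002   0.0003 -0.    ] 0.002
clock 14.57 pos [450.1 267.1 200. ] F [1.2 0.2 1. ] w 21.5 j [ 0.91  0.11 -0.7   0.36 -0.42  0.88]
turn [-0.0044  0.0016  0.0002] deg 0.3 shift [ 0.002  -0.0768 -0.0212] 0.08
```

View pics/wrist9.png

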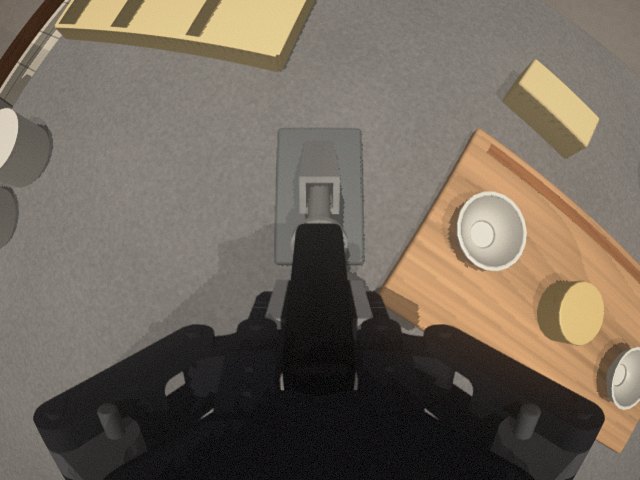

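The trier is coming out: the blade shows from the collar at (320,225) into the sheath mouth at (320,190), with no force. I continue to 135 mm.

>>> arm_command --increments '[0, 0, 0, 0, -0.015, -0.0042, 255, 0, 0, 0, 0, -0.03, -0.0083, 255, 0, 0, 0, 0, -0.05, -0.0138, 255, 0, 0, 0, 0, -0.07, -0.0194, 255, 0, 0, 0, 0, -0.085, -0.0235, 255, 0, 0, 0, 0, -0.085, -0.0235, 255, 0, 0, 0, 0, -0.085, -0.0235, 255]'

```text
clock: 15.45
position: [403.1, 240.2, 268.7]
ee_rot: [-0.483, 0.28, -0.418, 0.717]
contact_force: [0.2, -0.1, -1.2]
gripper_width: 21.1
```

```bash
python3 -c "
from tr import *
from bench import get_image
for n in ('wrist','side'):
  d=get_image(n);np.savez(f'pics/{n}10.npz',**d);cv2.imwrite(f'pics/{n}10.png',d['image'][:,:,::-1])
tr(138,22)"
```

```text
clock 15.55 pos [403.2 240.3 268.7] F [-0.3 -0.  -1.7] w 21.6 j [ 0.98 -0.08 -0.67  0.29 -0.65  0.91]
turn [-0.0024  0.0015  0.0011] deg 0.2 shift [0.0018 0.0072 0.0028] 0.008
```

View pics/wrist10.png

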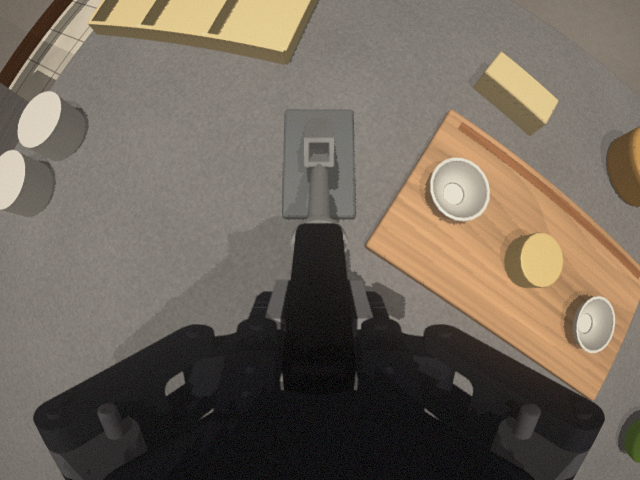

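View pics/side10.png

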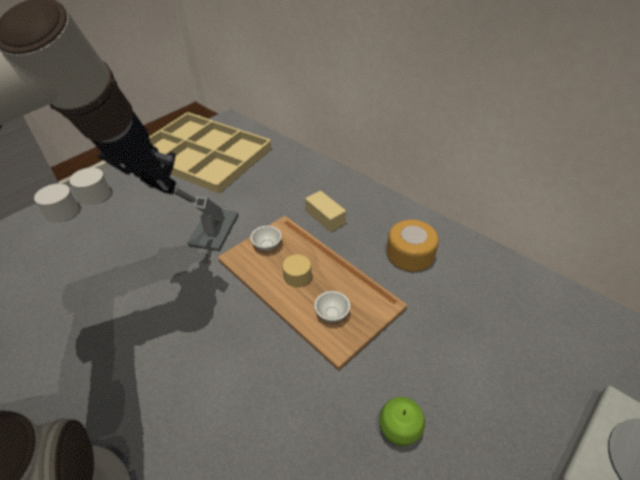

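The trier is out of the sheath: the blade's end shows at about (319,165), just short of the mouth at (319,152), and the side view agrees. I measure the trier's axis in the tool frame from this view, then plan the upright pose.

```bash
cat > axis.py <<'E'
from meas import *
from bench import monitor
np.set_printoptions(precision=3,suppress=True)
def axis(f,s):
    d=load(f);P=cloud(d,True);hsv=cv2.cvtColor(d["image"],cv2.COLOR_RGB2HSV)
    R0=R.from_quat(s["ee_rot"]);p0=np.array(s["position"])
    T=R0.inv().apply((P-p0).reshape(-1,3)).reshape(P.shape)
    rows=[]
    for v in range(232,372,2):
        seg=T[v,300:340];k=np.abs(seg[:,2]-np.nanmedian(T[v,314:326,2]))<2.5
        rows.append(np.nanmedian(T[v,314:326],0))
    r=np.array(rows);a=np.linalg.svd(r-r.mean(0))[2][0];a*=-np.sign(a[1])
    print("face line first/last",r[0],r[-1],"axis(tool)",a,"rms",np.std((r-r.mean(0))-np.outer((r-r.mean(0))@a,a)))
    # handle side edges at several rows
    for v in(235,245,255,265):
        u=np.nonzero(hsv[v,270:370,2]<40)[0]+270;print(v,u.min(),u.max(),T[v,u.min()+2],T[v,u.max()-2])
    print("deg about x",np.degrees(np.arctan2(a[2],-a[1])),"about z",np.degrees(np.arctan2(a[0],-a[1])))
    return r,a
if __name__=="__main__":
    axis("pics/wrist10.npz",monitor.read_state())
    d=load("pics/wrist10.npz");P=cloud(d,True);s=monitor.read_state();R0=R.from_quat(s["ee_rot"])
    for v in(165,170,175,185,195,205,215,222): print("blade",v,R0.inv().apply(P[v,316:323]-s["position"])[3])
E
python3 axis.py
python3 -c "
from h import *
d=load('pics/wrist10.npz');cv2.imwrite('pics/w10c.png',cv2.resize(cv2.convertScaleAbs(d['image'][100:400,240:400,::-1],alpha=2.2),None,fx=3,fy=2,interpolation=0)[:600])"
```

```text
face line first/last [ 1.584 41.808 24.891] [  1.497 -32.408   3.574] axis(tool) [-0.001 -0.963 -0.269] rms 0.1456032224082545
235 296 341 [-8.028 40.937 23.728] [10.354 41.883 23.486]
245 296 342 [-7.575 32.046 21.656] [10.363 33.227 21.318]
255 294 343 [-8.157 26.684 18.903] [10.428 26.161 19.077]
265 293 344 [-8.05  17.794 17.628] [10.393 18.116 17.523]
deg about x -15.581578168816282 about z -0.06830764488264542
blade 165 [  1.385 157.145  47.026]
blade 170 [  1.381 141.742  44.531]
blade 175 [  1.379 132.116  41.898]
blade 185 [  1.375 114.838  37.15 ]
blade 195 [ 1.372 98.613 33.147]
blade 205 [ 1.37  84.74  29.572]
blade 215 [ 1.368 73.931 26.085]
blade 222 [ 1.362 54.064 26.731]
```

View pics/w10c.png

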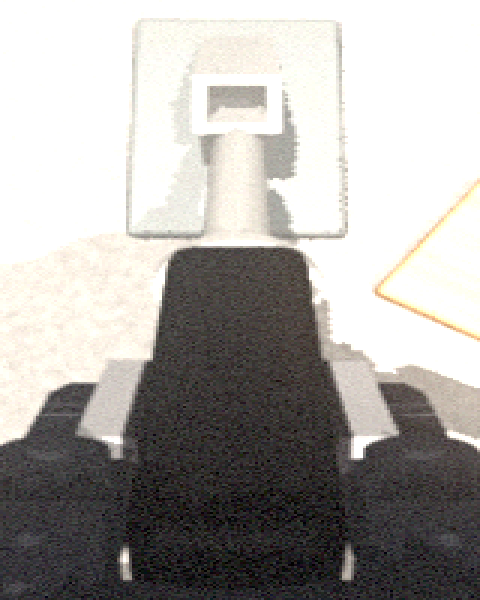

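```bash
cat > up.py <<'E'
from go import *
at=np.array([0,-.963,-.269]);at/=np.linalg.norm(at);TIP=np.array([.6,162.5,44.2])
def up(tip,psi):
    c,s=np.cos(np.radians(psi)),np.sin(np.radians(psi));h=np.array([c,s,0])
    y=at[2]*h+np.array([0,0,at[1]]);Rt=frame(y,[s,-c,0])
    p=np.array(tip)-Rt.apply(TIP);print("trier axis",Rt.apply(at),"TCP",p)
    go(y,[s,-c,0],p)
E
python3 -c "
from up import *
up([480,150,165],0)"
```

```text
trier axis [2.41208695e-17 0.00000000e+00 1.00000000e+00] TCP [481.148055   150.6        333.40003554]
clock 15.55 pos [403.2 240.3 268.7] F [-0.3 -0.  -1.7] w 21.6 j [ 0.98 -0.08 -0.67  0.29 -0.65  0.91]
turn [-0.6442  0.5246 -0.0283] deg 47.6 shift [ 0.1166 -0.0509  0.0461] 0.135
```

>>> arm_command --increments '[0, 0, 0, 0, -0.03, 0, 255, -0.1, 0.05, 0, 0.01, -0.06, 0, 255, -0.25, 0.2, -0.01, 0.04, -0.06, 0.015, 255, -0.4, 0.32, -0.02, 0.07, -0.055, 0.03, 255, -0.54, 0.44, -0.025, 0.1, -0.051, 0.04, 255, -0.644, 0.525, -0.028, 0.117, -0.051, 0.046, 255, -0.644, 0.525, -0.028, 0.117, -0.051, 0.046, 255, -0.644, 0.525, -0.028, 0.117, -0.051, 0.046, 255, -0.644, 0.525, -0.028, 0.117, -0.051, 0.046, 255]'

```text
clock: 16.68
position: [480.5, 150.4, 333.8]
ee_rot: [0.563, -0.563, 0.427, -0.428]
contact_force: [-0.2, -0.5, -0.2]
gripper_width: 21.1
```

```bash
python3 -c "
from up import *
from bench import get_image
for n in ('wrist','side'):
  d=get_image(n);np.savez(f'pics/{n}11.npz',**d);cv2.imwrite(f'pics/{n}11.png',d['image'][:,:,::-1])
up([480,150,165],0);up([552.3,48.6,120],0)
from axis import axis
axis('pics/wrist11.npz',monitor.read_state())"
```

```text
trier axis [2.41208695e-17 0.00000000e+00 1.00000000e+00] TCP [481.148055   150.6        333.40003554]
clock 16.77 pos [480.5 150.5 334.2] F [ 0.1 -0.1 -1.3] w 21.5 j [ 0.54  0.26  0.05 -0.14 -1.6   1.04]
turn [-0.0016  0.0014 -0.0007] deg 0.1 shift [-0.0001  0.0006  0.0008] 0.001
trier axis [2.41208695e-17 0.00000000e+00 1.00000000e+00] TCP [553.448055    49.2        288.40003554]
clock 16.77 pos [480.5 150.5 334.2] F [ 0.1 -0.1 -1.3] w 21.5 j [ 0.54  0.26  0.05 -0.14 -1.6   1.04]
turn [-0.0016  0.0014 -0.0007] deg 0.1 shift [0.1014 0.0245 0.0824] 0.133
face line first/last [ 1.375 41.865 26.211] [  1.253 -32.061   4.74 ] axis(tool) [-0.002 -0.964 -0.268] rms 0.15751978481261658
235 296 341 [-8.221 40.722 25.118] [10.058 40.35  25.224]
245 295 342 [-8.239 32.499 22.867] [10.08  32.071 23.   ]
255 294 343 [-8.246 24.751 20.874] [10.207 26.107 20.447]
265 293 345 [-8.279 17.969 18.927] [10.605 18.686 18.683]
deg about x -15.52422819077671 about z -0.10652590837047228
```

View pics/side11.png

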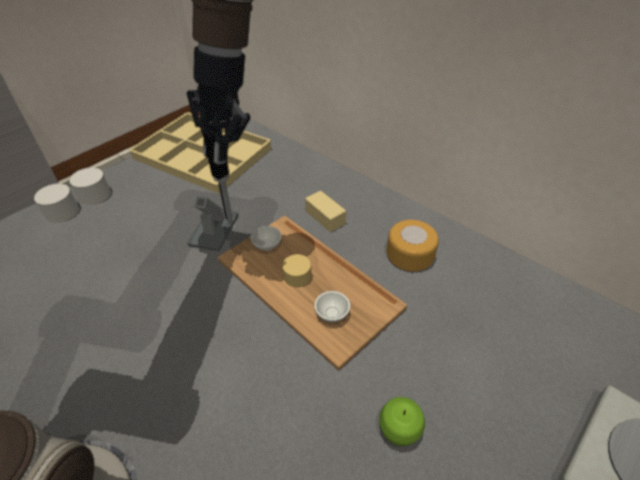

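View pics/wrist11.png

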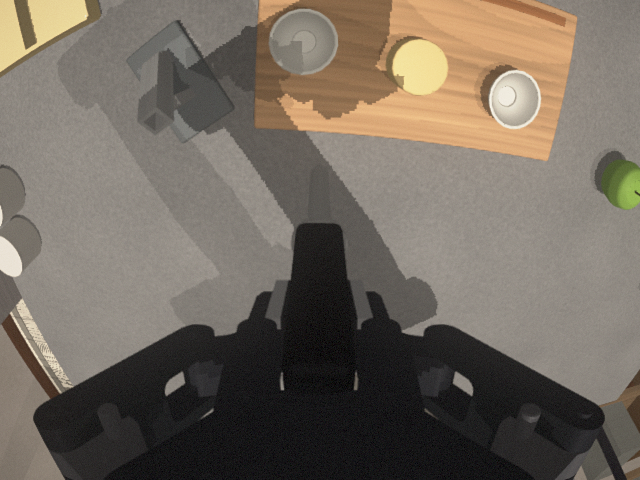

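The side view shows the trier hanging upright, point down, at about (225,222). The wrist view shows the blade to its point near (319,167), with its axis unchanged in the grip. I move over the cheese.

>>> arm_command --increments '[0, 0, 0, 0.025, 0.004, 0.02, 255, 0, 0, 0, 0.06, 0.012, 0.05, 255, 0, 0, 0, 0.09, 0.02, 0.073, 255, 0, 0, 0, 0.101, 0.024, 0.082, 255, 0, 0, 0, 0.101, 0.024, 0.082, 255, 0, 0, 0, 0.101, 0.024, 0.082, 255]'

```text
clock: 17.52
position: [552.9, 50.5, 290.0]
ee_rot: [0.563, -0.562, 0.427, -0.429]
contact_force: [0.2, -0.7, -0.2]
gripper_width: 21.4
```

```bash
python3 -c "
from up import *
from bench import get_image
for n in ('wrist','side','top'):
  d=get_image(n);np.savez(f'pics/{n}12.npz',**d);cv2.imwrite(f'pics/{n}12.png',d['image'][:,:,::-1])
up([552.3,48.6,120],0)
d=load('pics/wrist12.npz');cv2.imwrite('pics/w12c.png',cv2.resize(cv2.convertScaleAbs(d['image'][100:300,220:420,::-1],alpha=2),None,fx=3,fy=3,interpolation=0))
d=load('pics/side12.npz');cv2.imwrite('pics/s12c.png',cv2.resize(cv2.convertScaleAbs(d['image'][110:310,230:390,::-1],alpha=1.8),None,fx=3,fy=3,interpolation=0))
"
```

```text
trier axis [2.41208695e-17 0.00000000e+00 1.00000000e+00] TCP [553.448055    49.2        288.40003554]
clock 17.68 pos [552.9  50.5 289.9] F [-0.5 -0.2 -0.8] w 21.4 j [ 0.34  0.37  0.09 -0.09 -1.54  1.25]
turn [-0.0031  0.0029 -0.0009] deg 0.2 shift [0.0013 0.0013 0.0009] 0.002
```

View pics/w12c.png

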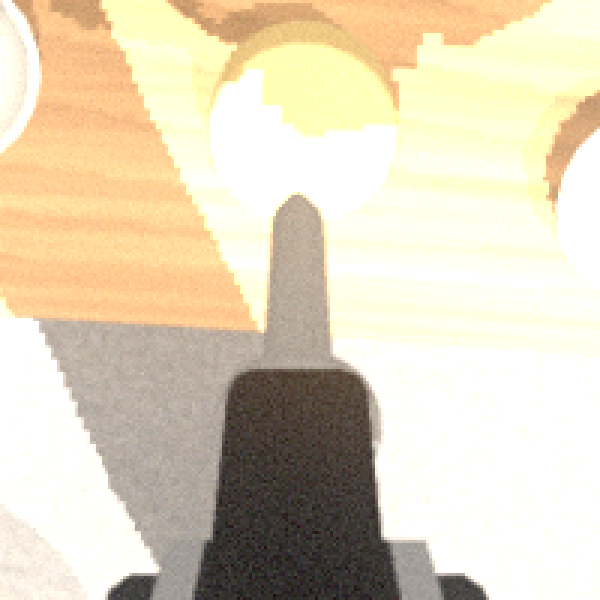

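View pics/s12c.png

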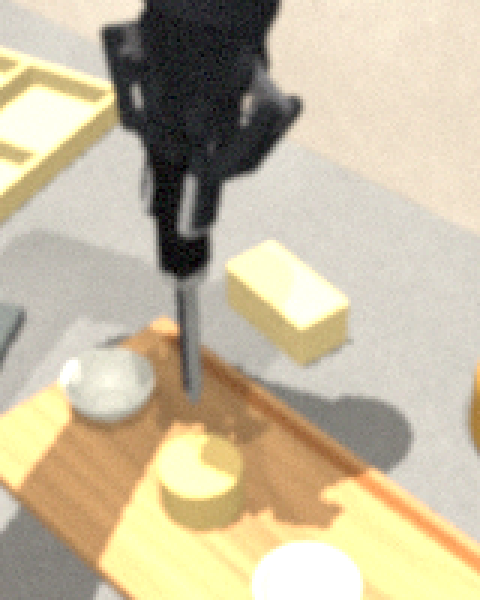

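```bash
python3 - <<'E'
from meas import *
from bench import monitor
np.set_printoptions(precision=1,suppress=True)
s=monitor.read_state()
dw=load("pics/wrist12.npz");ds=load("pics/side12.npz")
t,e=tri(dw,(319.2,165.2),ds,(294.5,243),True,False);print("tip tri wrist-side",t,e)
R0=R.from_quat(s["ee_rot"]);print("tip in tool",R0.inv().apply(t-s["position"]))
# wrist ray at tip: offset from predicted tip
TIP=np.array([.6,162.5,44.2]);X=s["position"]+R0.apply(TIP);print("pred tip",X,"px",projf(dw,X))
Ps=cloud(ds);hs=cv2.cvtColor(ds["image"],cv2.COLOR_RGB2HSV)
for v in(205,215,225,235,240):
    row=[(u,Ps[v,u]) for u in range(286,302) if np.hypot(Ps[v,u,0]-552,Ps[v,u,1]-48)<25 and Ps[v,u,2]>85]
    print("side blade",v,row[0][0] if row else None,row[-1][0] if row else None,np.median([r[1] for r in row],0) if row else None)
# edge positions in px to plumb check: project a vertical line
def pr(d,X):
    Rm,tt=cam(d);return cv2.projectPoints(np.atleast_2d(X).astype(float),d["rvec"],d["tvec"],np.array([[d["fx"],0,d["cx"]],[0,d["fy"],d["cy"]],[0,0,1]]),None)[0][:,0]
print("vertical proj",pr(ds,np.array([[t[0],t[1],z] for z in(t[2],t[2]+40,t[2]+80,t[2]+110,t[2]+200)])))
# cheese in wrist and side
hw=cv2.cvtColor(dw["image"],cv2.COLOR_RGB2HSV)
m=blob((hs[...,0]>18)&(hs[...,1]>55)&(hs[...,2]>105)&(np.hypot(*(np.indices((480,640))[::-1]-np.array([297,270])[:,None,None]))<22),(297,268))
top=m&(Ps[...,2]>50);ys,xs=np.nonzero(top);q=circ(ds,top,58);(cx,cy),r=cv2.minEnclosingCircle(q[:,:2].astype(np.float32));print("side cheese top",cx,cy,r,top.sum(),"z",np.nanmedian(Ps[...,2][top]))
E
```

```text
tip tri wrist-side [553.1  50.2 114.9] 1.5642444516639402
tip in tool [  0.6 168.7  46.7]
pred tip [552.3  50.2 121.5] px [[318.4 169.6]]
side blade 205 287 295 [541.4  41.2 226.8]
side blade 215 289 295 [546.3  45.7 196.3]
side blade 225 290 296 [546.6  46.3 171. ]
side blade 235 291 297 [547.4  45.1 144.1]
side blade 240 292 296 [546.1  44.7 132.5]
vertical proj [[294.9 243.1]
 [293.9 228.5]
 [292.9 212.9]
 [292.  200.5]
 [289.3 159.1]]
side cheese top 546.1396484375 43.609596252441406 31.555837631225586 506 z 55.474511579750356
```

Wrist–side triangulation puts the point at (553,50,115); the grip model says (552,50,121). The cheese is at about (552.3,48.6). I lower about 29 mm and shift 1.5 mm in −y.

```bash
python3 -c "
from up import *
up([552.3,48.6,92],0)"
```

```text
trier axis [2.41208695e-17 0.00000000e+00 1.00000000e+00] TCP [553.448055    49.2        260.40003554]
clock 17.68 pos [552.9  50.5 289.9] F [-0.5 -0.2 -0.8] w 21.4 j [ 0.34  0.37  0.09 -0.09 -1.54  1.25]
turn [-0.0031  0.0029 -0.0009] deg 0.2 shift [0.0013 0.0283 0.0084] 0.03
```

>>> arm_command --increments '[-0.002, 0.002, 0, 0.0015, 0.008, 0.002, 255, -0.003, 0.003, 0, 0.0015, 0.018, 0.005, 255, -0.003, 0.003, -0.001, 0.0015, 0.026, 0.008, 255, -0.003, 0.003, -0.001, 0.0015, 0.0285, 0.0085, 255, -0.003, 0.003, -0.001, 0.0015, 0.0285, 0.0085, 255, -0.003, 0.003, -0.001, 0.0015, 0.0285, 0.0085, 255]'

```text
clock: 18.42
position: [553.8, 49.0, 260.5]
ee_rot: [0.563, -0.563, 0.428, -0.428]
contact_force: [1.0, -0.2, -2.3]
gripper_width: 21.3
```

```bash
python3 - <<'E'
from up import *
from meas import *
from bench import get_image
for n in ('wrist','side','top'):
  d=get_image(n);np.savez(f'pics/{n}13.npz',**d);cv2.imwrite(f'pics/{n}13.png',d['image'][:,:,::-1])
up([552.3,48.6,92],0)
d=load('pics/wrist13.npz');cv2.imwrite('pics/w13c.png',cv2.resize(cv2.convertScaleAbs(d['image'][100:300,220:420,::-1],alpha=1.3),None,fx=3,fy=3,interpolation=0))
d=load('pics/side13.npz');cv2.imwrite('pics/s13c.png',cv2.resize(cv2.convertScaleAbs(d['image'][110:310,230:390,::-1],alpha=1.8),None,fx=3,fy=3,interpolation=0))
from axis import axis
axis('pics/wrist13.npz',monitor.read_state())
E
```

```text
trier axis [2.41208695e-17 0.00000000e+00 1.00000000e+00] TCP [553.448055    49.2        260.40003554]
clock 18.57 pos [553.7  49.  260.5] F [ 0.7  0.1 -0.7] w 21.0 j [ 0.33  0.39  0.05 -0.09 -1.48  1.26]
turn [-0.0008 -0.     -0.0001] deg 0.0 shift [-0.0002  0.0001 -0.0002] 0.0
face line first/last [ 1.303 41.606 26.169] [  1.196 -32.178   4.526] axis(tool) [-0.001 -0.963 -0.268] rms 0.17443500162170186
235 298 320 [-7.371 39.82  25.241] [ 0.637 38.598 25.565]
245 295 331 [-8.274 31.547 23.016] [ 5.285 30.304 23.39 ]
255 294 342 [-8.385 25.489 20.495] [ 9.671 24.873 20.706]
265 292 344 [-8.715 17.253 19.021] [10.134 18.228 18.694]
deg about x -15.540359165760588 about z -0.06659829902830731
```

View pics/w13c.png

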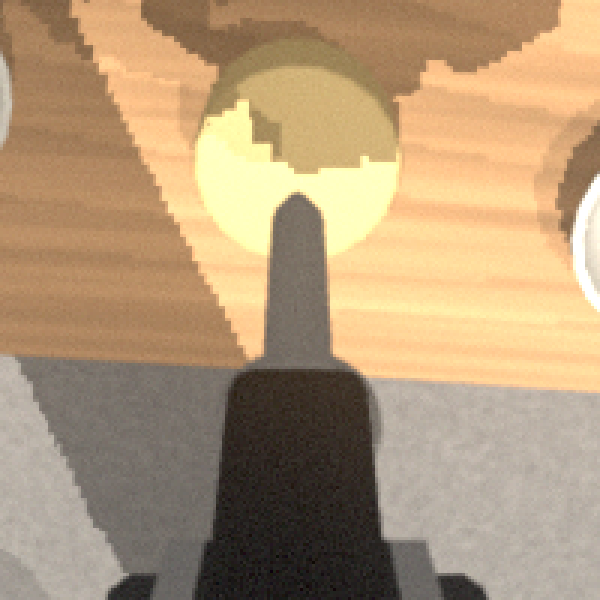

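View pics/s13c.png

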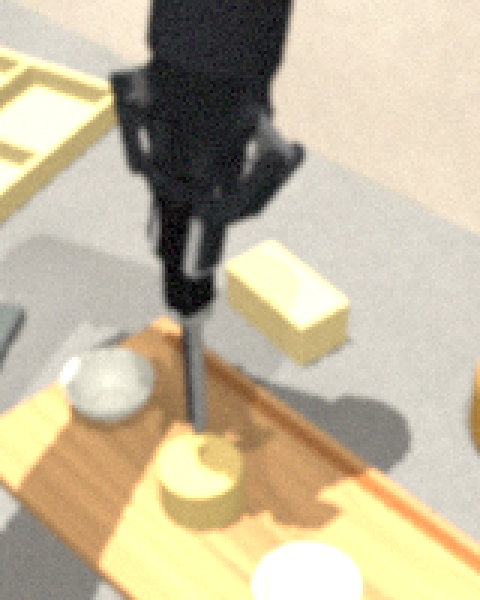

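View pics/top13.png

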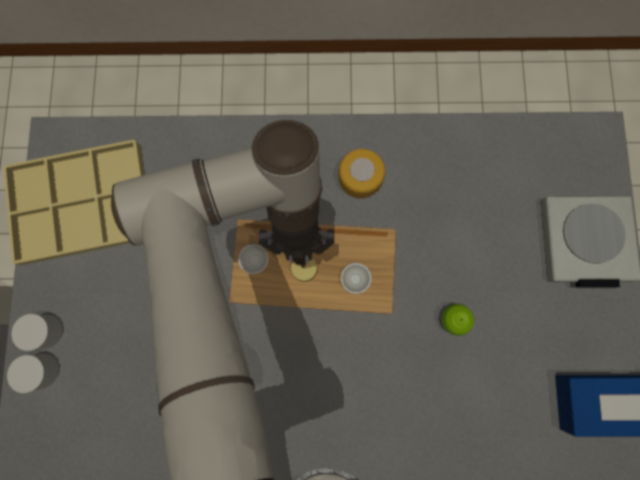

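```bash
python3 - <<'E'
from meas import *
np.set_printoptions(precision=1,suppress=True)
dw=load("pics/wrist13.npz");ds=load("pics/side13.npz")
hw=cv2.cvtColor(dw["image"],cv2.COLOR_RGB2HSV)
# top-face outline points (crop px/3 + offset), wrist
e=np.array([[196,160],[400,165],[298,65],[262,253],[335,253],[225,100],[372,100],[215,215],[383,215]])/3+[220,100]
q=onplane(dw,e[:,0],e[:,1],58,True)[:,:2]
A=np.c_[2*q,np.ones(len(q))];s=np.linalg.lstsq(A,(q**2).sum(1),rcond=None)[0];print("wrist cheese",s[:2],"r",np.sqrt(s[2]+s[0]**2+s[1]**2))
for z in(83,88,93):print("wrist tip at z",z,onplane(dw,319.2,164.8,z,True))
# side
e=np.array([[157,465],[243,465],[200,432],[200,503],[170,445],[230,445]])/3+[230,110]
q=onplane(ds,e[:,0],e[:,1],58)[:,:2];A=np.c_[2*q,np.ones(len(q))];s=np.linalg.lstsq(A,(q**2).sum(1),rcond=None)[0];print("side cheese",s[:2],"r",np.sqrt(s[2]+s[0]**2+s[1]**2))
tp=np.array([199,433])/3+[230,110]
for z in(83,88,93):print("side tip at z",z,onplane(ds,*tp,z))
print(tri(dw,(319.2,164.8),ds,tp,True,False))
# dishes & bystanders vs start in top
d0=load("pics/top5.npz");d1=load("pics/top13.npz")
h1=cv2.cvtColor(d1["image"],cv2.COLOR_RGB2HSV)
p=(356,278);m=blob((h1[...,1]<60)&(h1[...,2]>105)&(np.hypot(*(np.indices((480,640))[::-1]-np.array(p)[:,None,None]))<30),p);qq=circ(d1,m,48);print("dishB",cv2.minEnclosingCircle(qq[:,:2].astype(np.float32)))
E
```

```text
wrist cheese [553.3  47.5] r 28.4748674910961
wrist tip at z 83 [553.5  47.8  83. ]
wrist tip at z 88 [555.3  47.8  88. ]
wrist tip at z 93 [557.   47.8  93. ]
side cheese [546.6  43. ] r 30.641428624429114
side tip at z 83 [553.5  48.6  83. ]
side tip at z 88 [550.3  45.1  88. ]
side tip at z 93 [547.1  41.7  93. ]
(array([553.4,  48. ,  83.3]), np.float64(0.6512738133896643))
dishB ((528.8690795898438, -69.99298095703125), 34.512577056884766)
```

The point is within about 4 mm of the cheese axis and 25–35 mm above its top. The trier is plumb to within about 0.5° and dish B is unmoved. I do a final stillness check and hand in.

```bash
python3 - <<'E'
from bench import monitor,workorder
import numpy as np
s=monitor.read_state();print(s["clock"],np.round(s["position"],1),np.abs(s["joint_vel"]).max(),s["gripper_width"],np.round(s["contact_force"],1))
print(workorder.job_done())
E
```

```text
18.575 [553.7  49.  260.5] 0.002877595803373401 21.00754872001438 [ 0.7  0.1 -0.7]
the job is handed in; nothing more can be done
None
```

I set the small cheese on the board between the dishes and drew the trier from its sheath. I finished with the trier held upright over the cheese and handed the job in at 18.6 s. The job reports no verdict, so the figures below are my own last checks.

- **Cheese:** it stands flat and untouched at about (553, 49) mm. The dish midpoint measures (551.6, 47.5), so it is about 2 mm off.
- **Trier:** it is plumb to about 0.5° by the wrist camera. The gripper is open 21 mm on the 22 mm handle, and the arm was still.
- **Point:** it is within about 4 mm of the cheese's axis. Triangulation puts it about 25 mm above the top and the grip model about 34 mm, so the height is uncertain by roughly 5 mm.
- **Bystanders:** dish B measured unmoved at the end and dish A after the cheese was placed. The apple, wheel and block look unmoved in the last top view, though I did not measure them.

**Disagreements and failed moves:**
- The side camera reads about 5 mm low in x and y compared with the top and wrist views. I treated that as calibration error and relied on the other two.
- My first pre-grasp, tilted 37°, ran into a joint limit. I gripped the handle at 22° instead, so the gripper finishes tilted about 15° while the trier itself is vertical.

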